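# Seat the square key by feel and close the clamp

## Robot

A 7-joint arm with a two-finger parallel gripper is mounted at the origin on a cart in front of the work surface, level with it; the furniture and walls round the work are solid. World frame = base frame: x ahead of the robot, y to its left, z up, the work surface at z = 0. Lengths are in m, angles in rad, forces in N, time in s.
With the tool pointing down it reaches from about 0.425 to 0.875 m from the base axis. Payload 4.7 kg.
Tool frame: the origin (TCP) lies midway between the tips of the shut fingers; the grasp point (between the pads) lies 19 mm behind it; x points along the fingers, y is the direction in which the jaws open and shut, and the axes are right-handed (so a half turn about x gives the same grasp; the last joint's range is limited). The gripper opens to 87 mm and grips with 3 to 60 N. Pads are 19 mm wide; open, the fingers measure 117 mm over their backs; the gripper's body (75 mm by 190 mm) begins 51 mm behind the grasp point.
Start: joints at [-1.319, 0.321, -0.07, 1.45, 0.023, 1.371, -0.057], TCP at [0.153, 0.632, 0.223] pointing down, gripper open.
Joint ranges: [-2.86, 2.86], [-0.3, 2.09], [-1.38, 1.24], [0.06, 2.45], [-1.56, 4.7], [0.09, 2.05], [-2.69, 2.69]. Speed limits (rad/s): [2.57, 2.57, 3.14, 3.14, 3.14, 3.14, 3.14].

## Interface

Orientations are given as a rotation vector (axis times angle).
In Python, from bench import ctrl gives the robot as it stands. The module is installed in compiled form; this text tells all that it offers.
- The arm moves only by the shell command python3 -m jog 'ROWS' [FORCE]. ROWS is JSON, a list of rows, each an object with "rot": the turn, a rotation vector about the tool's x, y, z in units of 5 degrees (1.0 is 5 degrees), a list of three; "travel": the shift along the tool's x, y, z in units of 0.3 m (1.0 is 0.3 m), a list of three; "jaw": the closure, from -1 (fully open) to 1 (shut), so that 0 is half open. In form: [{"rot": [ax, ay, az], "travel": [tx, ty, tz], "jaw": jaw}, ...]. A call has 1 to 8 rows; each row shifts and turns the commanded pose from where the row before left it, along the tool's axes as they then stand; what a row does not reach is not made up. A row lasts 1/10 s, in which the tool goes at most 50 mm and 8.59 degrees, less where a joint would pass 70% of its speed; a pose out of reach is approached as far as the arm can. A call with a number of a shift or a turn outside -1 to 1 is refused whole. A call with a gripper value outside its range is refused whole. The fingers move at their own pace and stop on an object; FORCE is the grip in N (left out, the last holds). Time passes only in rows, so rows that do not move let the fingers close. It gives the time, the measured TCP pose, the force and the opening at its end, in the units of the state.
- ctrl.get_state(): the state, without advancing time (a new reading comes with each control period).
- ctrl.get_image(name): name is "side" or "top" or "wrist"; returns the picture (480x640x3 uint8, red, green, blue); there is no depth.
- ctrl.camera_model(name): a dict with "mtx" (3x3 intrinsics, pixels), "extrinsics" (4x4, takes a point from world to camera coordinates); the wrist camera has in their place "hand_eye" (4x4, takes a point from camera to tool coordinates, whose origin is the TCP and whose axes are the tool frame's). Camera axes: x right, y up, looking along -z (the intrinsics and any distortion apply to the point x, -y, -z); pixel columns grow to the right and rows downward; lengths in m; the calibration is good to about 2 mm. The wrist camera is an equidistant fisheye: a pixel r from the principal point sees the ray r / f radians off the axis. A picture is of the moment at which its call begins: read the wrist's pose just before it. camera_model takes no time and is no camera call.
- ctrl.close_job(): hands the job in, once; it reports no verdict.
The state is a dict: "time": time; "joint_positions": joint angles; "qd": joint speeds; "joint_torque": joint torques, N m; "position": TCP position; "tool_rot": TCP orientation; "ft_force": force on the tool from outside, world axes, zero at the start; "torque": the same for the moment, N m; "grip_width": opening from 0.0 (shut) to 1.0 (fully open).
Only numpy, scipy, OpenCV 4.12 (cv2) and the standard library are available. Lean on these libraries where they do the work, as an engineer would, in place of code of your own. Each camera call takes 0.05 s, during which the arm holds its last target.

## Task

Take the orange wing key out of its blue stand, lower its square shank into the round guide hole of the grey clamp, and, pressing only gently, turn it until it drops into the hidden square socket; seat it fully home, with its collar flush on the clamp. Then turn the key clockwise until the red pointer stands over the green dot, and let go, leaving the key upright in the clamp. Never force the key, and do not disturb the other things on the table.

Things in the scene. Friction and masses are not known exactly. Their poses are not given: they have to be found in the camera images.
- key: Loose wing key, 90 g, upright in its stand, any yaw. Origin: centre of the shank's lower end; z up, x along the wing. Square shank 12 x 12 mm, sides along x and y, 34 mm long, lowest 3 mm tapering to 10.4 mm; steel collar 28 mm across from 34 to 40 mm up; neck; orange wing from 46 to 78 mm up, 44 mm long in x, 14 mm thick in y: grip across the 14 mm, above the collar.
- stand_mouth (a point): Centre of the top face of the blue key stand: fixed block 50 x 50 x 42 mm on a 64 mm foot, with a round hole 22 mm across, right through. At the start the key hangs in it, collar on the top face.
- clamp: Fixed clamp. Origin: centre of its underside, on the hub's vertical axis; its front (-x) roughly faces the robot. Grey base 100 x 100 x 8 mm, three pillars, aluminium top plate 62 x 62 mm from 33 to 45 mm above the table. More than 45 N between key and clamp (all contacts summed, sideways ones too) does damage; pushes of 3 to 6 N are enough.
- clamp_mouth (a point): Centre of the round guide hole, 18.6 mm across, in the clamp's top face, 45 mm above the table; z up. Fully home, the key's collar lies flat on this face and its lower end is 34 mm below this point.
- clamp_socket (a point): Centre of the hub's top face, 13 mm below the mouth. Square socket 13.4 mm wide, 14 mm deep, open below. The angle of its sides differs each time, is not measured and is unrelated to this frame or the pointer. The key fits at any of four quarter-turns, within about 6 degrees; else its end rests on the hub, up to 3 mm into it when nearly matched.
- lock (a joint): Hub angle, rad, clockwise from above. Red pointer at the clamp's front, tip 46 mm off axis. 0: white dot; 1.0: centre of green dot (over it from 0.85 to 1.15); end stops at -0.5 and 1.5. Starts at 0 to 0.2, friction 0.06 N m, stays where left. A lightly pressed key turns on it without moving it, but half-caught may drag it; the seated key drives it, with up to 0.25 rad of play.
- post_holder_a: Black post holder with brass thumbscrew, 32 x 47 x 61 mm, loose bystander. Origin: centre of its underside.
- post_holder_b: Taller black post holder with brass thumbscrew, 32 x 47 x 86 mm, loose bystander. Origin: centre of its underside.
- power_head: Black round sensor head, 24 x 60 x 80 mm, loose bystander. Origin: centre of its underside.
- lens_case: White round lens case, 57 mm across, 20 mm high, loose bystander. Origin: centre of its underside.
- collet_knob: Brass knurled knob, 28 mm across, 26 mm high, loose bystander. Origin: centre of its underside.
- marker: Black and blue marker lying on the table between robot and work, 117 mm long in y, 17 mm thick, loose bystander. Origin: centre of its underside.
Mind the look-alikes: they are no part of the job. There is more than one size of the key; the job needs the larger. Of the things that look like the clamp, the larger one is meant.

How it is judged:
On the way, in this order (a step that is already met when the one before it is completed fails the run):
1. the key is seated fully home in the clamp while the pointer is still off the green dot (horizontal distance between key and clamp_mouth below 0.003 m and z of key in the frame of clamp_mouth below -0.0315 m and angle between key's own z axis and vertical below 0.06 rad and value of joint lock below 0.7 rad), for 0.1 s.
2. the hub is turned to the green dot with the key home (horizontal distance between key and clamp_mouth below 0.003 m and z of key in the frame of clamp_mouth below -0.0315 m and angle between key's own z axis and vertical below 0.06 rad and value of joint lock between 0.85 and 1.15 rad), for 0.1 s.
At the end, for the whole second after the job is handed in: The key stands upright in the clamp (within 3.4 degrees), on its axis within 3 mm, its collar down on the top plate within 2.5 mm; the pointer is over the green dot (lock angle 0.85 to 1.15 rad); the key is released and at rest (all of step 2 and linear speed of key below 0.02 m/s); the robot touches nothing.
It fails at once if the key is forced: more than 45 N between key and clamp (contact force between key and clamp above 45 N).
It fails at once if a bystander is moved by more than 25 mm (distance of any of post_holder_a, post_holder_b, power_head, lens_case, collet_knob, marker from where it was at the start of the episode above 0.025 m).
It also fails if it takes over 67 s, if anything falls off the work surface, if the arm or the gripper's body presses on something with over 40 N, if the wrist force passes 120 N, or if a joint passes its speed limit or range.

## Working session

There is one attempt and no reset: what is moved stays moved. The work goes in short steps, Python scripts to look and compute and a shell command to move; the robot and the scene stay as the last step left them, time stands still between calls to the robot, and variables do not carry over. Pictures are saved under pics/ and viewed, and the job is handed in when it is done.

```bash
mkdir -p pics; ls; python3 - <<'E'
from bench import ctrl
import cv2,numpy as np
np.set_printoptions(precision=4,suppress=True)
s=ctrl.get_state()
print(s)
for n in ["side","top","wrist"]:
    im=ctrl.get_image(n); cv2.imwrite(f"pics/{n}0.png",im[:,:,::-1]); print(n,ctrl.camera_model(n))
E
```

```text
pics
{'time': 0.0, 'joint_positions': array([-1.3189,  0.3218, -0.0701,  1.4517,  0.0226,  1.3708, -0.0569]), 'qd': array([-0.0012, -0.0011, -0.0001, -0.0003,  0.0013, -0.0022, -0.0009]), 'joint_torque': array([ -0.0001, -49.1285,  -0.4038, -31.2531,  -0.0638,   0.0435,
         0.0002]), 'position': array([0.153 , 0.6312, 0.2215]), 'tool_rot': array([ 0.1851,  1.5628, -0.1881]), 'ft_force': array([0.3616, 0.3594, 0.107 ]), 'torque': array([ 0.0256, -0.0312, -0.0003]), 'grip_width': 1.0005868281137138}
side {'mtx': array([[589.3021,   0.    , 315.0233],
       [  0.    , 589.3021, 249.0169],
       [  0.    ,   0.    ,   1.    ]]), 'extrinsics': array([[ 0.8317, -0.555 , -0.0145, -0.5118],
       [ 0.3179,  0.4546,  0.8321, -0.1223],
       [-0.4552, -0.6966,  0.5545, -1.0039],
       [ 0.    ,  0.    ,  0.    ,  1.    ]])}
top {'mtx': array([[448.4233,   0.    , 313.6466],
       [  0.    , 448.4233, 241.3305],
       [  0.    ,   0.    ,   1.    ]]), 'extrinsics': array([[ 0.0261, -0.9995,  0.0152, -0.2004],
       [ 0.9856,  0.0283,  0.1665, -0.4916],
       [-0.1669,  0.0106,  0.9859, -0.8266],
       [ 0.    ,  0.    ,  0.    ,  1.    ]])}
wrist {'mtx': array([[371.6483,   0.    , 321.3079],
       [  0.    , 371.6483, 242.4269],
       [  0.    ,   0.    ,   1.    ]]), 'hand_eye': array([[-0.0004,  0.2453, -0.9695, -0.162 ],
       [ 1.    ,  0.0002, -0.0004,  0.0007],
       [ 0.0001, -0.9695, -0.2453, -0.0681],
       [ 0.    ,  0.    ,  0.    ,  1.    ]])}
```

View pics/side0.png

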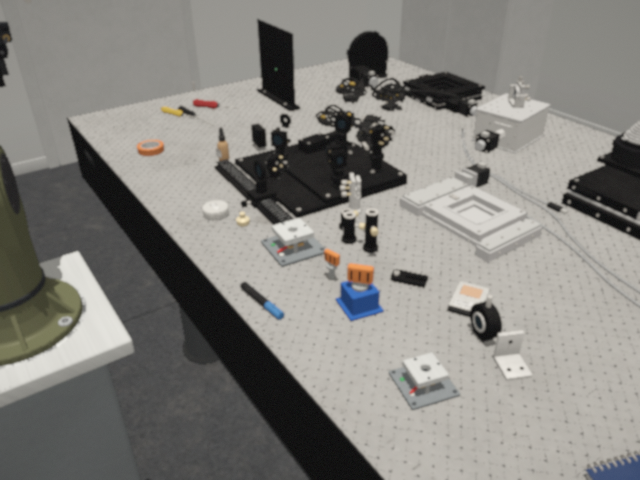

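View pics/top0.png

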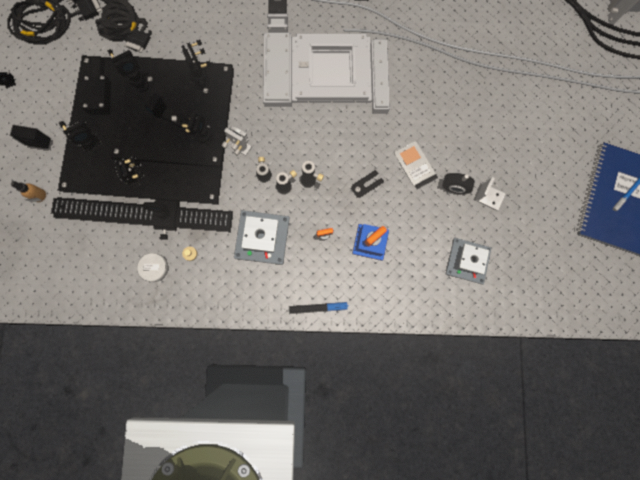

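View pics/wrist0.png

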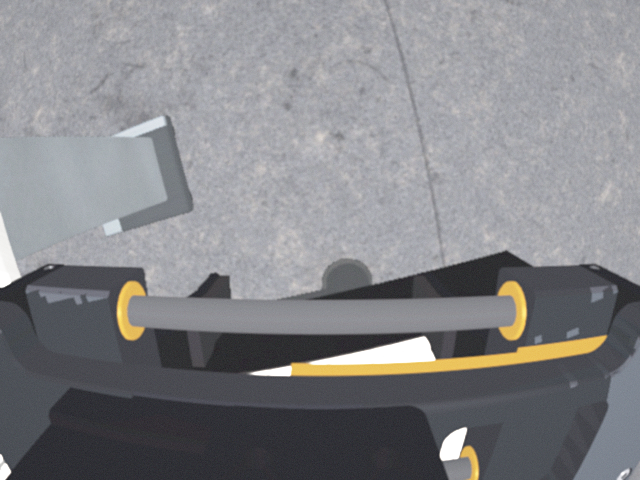

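Key candidates: the orange key in the blue stand (side 361,273; top 375,237) and a smaller orange one (side 332,258; top 324,233). Clamp candidates: side 294,235 / top 261,235, which is the larger, and side 425,372 / top 470,260. I'll check each in enlarged crops.

```bash
cat > h.py <<'E'
import numpy as np,cv2
from scipy.spatial.transform import Rotation as R
from bench import ctrl
np.set_printoptions(precision=4,suppress=True)
def ray(n,u,v,st=None):
    m=ctrl.camera_model(n);K=m["mtx"]
    if n!="wrist":
        d=np.array([(u-K[0,2])/K[0,0],-(v-K[1,2])/K[1,1],-1.]);E=m["extrinsics"]
        o=-E[:3,:3].T@E[:3,3];d=E[:3,:3].T@d
    else:
        a=np.array([u-K[0,2],v-K[1,2]]);r=np.hypot(*a);t=r/K[0,0]
        d=np.array([np.sin(t)*a[0]/max(r,1e-9),-np.sin(t)*a[1]/max(r,1e-9),-np.cos(t)])
        H=m["hand_eye"];T=np.eye(4);T[:3,:3]=R.from_rotvec(st["tool_rot"]).as_matrix();T[:3,3]=st["position"]
        M=T@H;o=M[:3,3];d=M[:3,:3]@d
    return o,d/np.linalg.norm(d)
def proj(n,p,st=None):
    m=ctrl.camera_model(n);K=m["mtx"]
    if n!="wrist":
        E=m["extrinsics"];c=E[:3,:3]@p+E[:3,3]
        return np.array([K[0,2]-K[0,0]*c[0]/c[2],K[1,2]+K[1,1]*c[1]/c[2]])
    T=np.eye(4);T[:3,:3]=R.from_rotvec(st["tool_rot"]).as_matrix();T[:3,3]=st["position"]
    M=np.linalg.inv(T@m["hand_eye"]);c=M[:3,:3]@p+M[:3,3]
    r=np.hypot(c[0],c[1]);t=np.arctan2(r,-c[2])*K[0,0]
    return np.array([K[0,2]+t*c[0]/r,K[1,2]-t*c[1]/r])
def tri(rays):
    A=np.zeros((3,3));b=np.zeros(3)
    for o,d in rays:
        P=np.eye(3)-np.outer(d,d);A+=P;b+=P@o
    x=np.linalg.solve(A,b)
    return x,[np.linalg.norm((np.eye(3)-np.outer(d,d))@(x-o)) for o,d in rays]
def onz(r,z):
    o,d=r;return o+d*(z-o[2])/d[2]
E
python3 - <<'E'
import cv2,numpy as np
s=cv2.imread("pics/side0.png");t=cv2.imread("pics/top0.png")
a=cv2.resize(s[180:420,240:480],None,fx=3,fy=3,interpolation=cv2.INTER_CUBIC)[:600,:720]
b=cv2.resize(t[190:290,225:405],None,fx=4,fy=4,interpolation=cv2.INTER_CUBIC)
cv2.imwrite("pics/c1.png",a[:600]);cv2.imwrite("pics/c2.png",b)
E
```

```text
(no output)
```

View pics/c1.png

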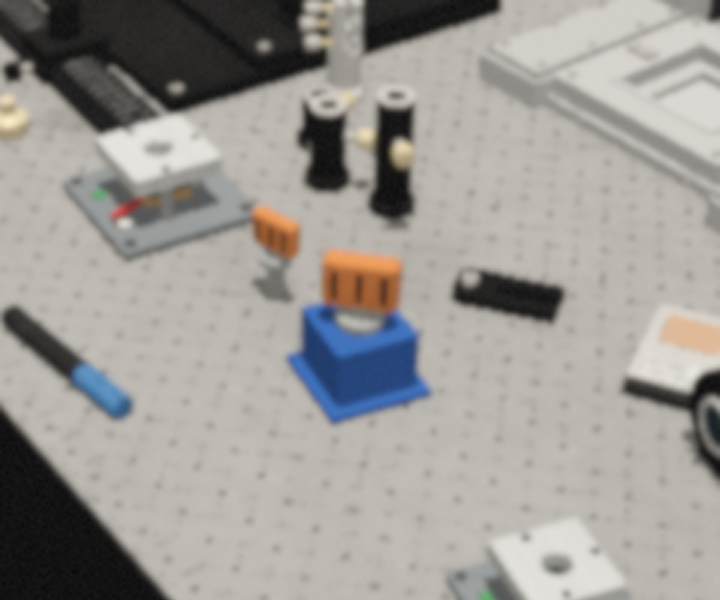

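View pics/c2.png

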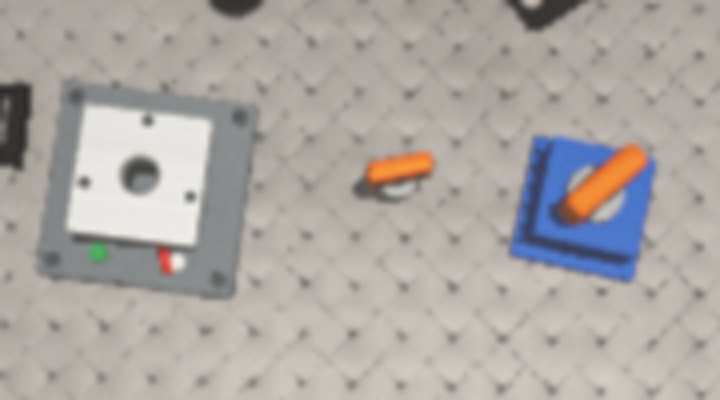

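```bash
python3 - <<'E'
from h import *
for n,a,b in [("clamp hole",(293.3,229.3),(260,233.5)),("wing",(360.7,274.3),(376,236)),("smallclamp hole",(425.7,367.8),(474,258)),("small key",(332,258),(325,232))]:
    print(n,tri([ray("side",*a),ray("top",*b)]))
c=[onz(ray("top",225+x/4,190+y/4),0.044) for x,y in [(82,103),(212,118),(197,245),(67,233)]]
print("plate",c,[np.linalg.norm(c[i]-c[i-1]) for i in range(4)],np.mean(c,0))
st=[onz(ray("top",225+x/4,190+y/4),0.042) for x,y in [(535,137),(655,155),(634,262)]]
print("stand",st)
w=[onz(ray("top",225+x/4,190+y/4),0.086-0.004) for x,y in [(568,212),(640,152)]];print(w, np.degrees(np.arctan2(*(w[1]-w[0])[1::-1])))
for p in w: print(p)
print(ctrl.get_state()["time"])
E
```

```text
clamp hole (array([ 0.5094, -0.0826,  0.0438]), [np.float64(0.00033788861915952877), np.float64(0.0003378886191595087)])
wing (array([ 0.5058, -0.3038,  0.069 ]), [np.float64(0.00024159624284807082), np.float64(0.0002415962428481267)])
smallclamp hole (array([ 0.4741, -0.5015,  0.0336]), [np.float64(0.00036866333795320647), np.float64(0.0003686633379532364)])
small key (array([ 0.515 , -0.2081,  0.0445]), [np.float64(0.0006462755719030136), np.float64(0.0006462755719031357)])
plate [array([ 0.5434, -0.0527,  0.044 ]), array([ 0.5378, -0.1163,  0.044 ]), array([ 0.4751, -0.1115,  0.044 ]), array([ 0.4792, -0.0488,  0.044 ])] [np.float64(0.06436600161171097), np.float64(0.06382266429525242), np.float64(0.06288068826698118), np.float64(0.06286662851065847)] [ 0.5089 -0.0823  0.044 ]
stand [array([ 0.5334, -0.2742,  0.042 ]), array([ 0.5262, -0.333 ,  0.042 ]), array([ 0.4731, -0.3227,  0.042 ])]
[array([ 0.49  , -0.2853,  0.082 ]), array([ 0.5193, -0.3187,  0.082 ])] -48.754810333140036
[ 0.49   -0.2853  0.082 ]
[ 0.5193 -0.3187  0.082 ]
0.15
```

```bash
cat >> h.py <<'E'
def Rw(st): return R.from_rotvec(st["tool_rot"]).as_matrix()
def show(tgt=None,yaw=None):
    """yaw = desired world azimuth (deg) of tool y; tgt TCP. prints tool-frame move"""
    s=ctrl.get_state();M=Rw(s)
    y=np.degrees(np.arctan2(M[1,1],M[0,1]))
    print("t %.2f"%s["time"],"p",s["position"],"xax",M[:,0],"yawY %.2f"%y,"F",s["ft_force"],"T",s["torque"],"w %.4f"%s["grip_width"],"q",s["joint_positions"])
    if tgt is not None:
        d=M.T@(np.array(tgt)-s["position"]);print("  travel",d/0.3,"units")
    # rotation to make vertical with yaw
    if yaw is None: yaw=y
    a=np.radians(yaw);Y=np.array([np.cos(a),np.sin(a),0]);X=np.array([0,0,-1.]);Z=np.cross(X,Y)
    rv=R.from_matrix(M.T@np.stack([X,Y,Z],1)).as_rotvec(degrees=True)
    print("  rot units",rv/5,"deg",rv)
    return s
E
python3 - <<'E'
from h import *
show([0.5,0.35,0.25],yaw=41)
show([0.5,0.35,0.25],yaw=-139)
E
```

```text
t 0.15 p [0.1531 0.6313 0.2217] xax [-0.0003 -0.0014 -1.    ] yawY 76.38 F [-0.0387 -0.5162  0.0749] T [0.0266 0.0076 0.0363] w 0.9963 q [-1.3189  0.3217 -0.0701  1.4514  0.0226  1.3708 -0.0569]
  travel [-0.0933 -0.639   1.3448] units
  rot units [7.0753 0.006  0.0157] deg [35.3763  0.0299  0.0783]
t 0.15 p [0.1531 0.6313 0.2217] xax [-0.0003 -0.0014 -1.    ] yawY 76.38 F [-0.0387 -0.5162  0.0749] T [0.0266 0.0076 0.0363] w 0.9963 q [-1.3189  0.3217 -0.0701  1.4514  0.0226  1.3708 -0.0569]
  travel [-0.0933 -0.639   1.3448] units
  rot units [-28.9247  -0.0204   0.0078] deg [-144.6237   -0.1021    0.039 ]
```

```bash
python3 -m jog '[{"rot":[0,0,0],"travel":[-0.011,-0.07,0.148],"jaw":-1},{"rot":[0,0,0],"travel":[-0.011,-0.07,0.148],"jaw":-1},{"rot":[0,0,0],"travel":[-0.011,-0.07,0.148],"jaw":-1},{"rot":[0,0,0],"travel":[-0.011,-0.07,0.148],"jaw":-1},{"rot":[0,0,0],"travel":[-0.011,-0.07,0.148],"jaw":-1},{"rot":[0,0,0],"travel":[-0.011,-0.07,0.148],"jaw":-1},{"rot":[0,0,0],"travel":[-0.011,-0.07,0.148],"jaw":-1},{"rot":[0,0,0],"travel":[-0.011,-0.07,0.148],"jaw":-1}]'
python3 - <<'E'
from h import *
show([0.5,-0.08,0.25],yaw=41)
E
```

```text
time: 0.95
position: [0.46, 0.3832, 0.249]
tool_rot: [0.187, 1.563, -0.187]
ft_force: [0.5, 0.9, -0.4]
grip_width: 0.998
t 0.95 p [0.46   0.3832 0.249 ] xax [-0.0001  0.0001 -1.    ] yawY 76.38 F [ 0.4848  0.9342 -0.4452] T [ 0.0564 -0.0748 -0.0134] w 0.9977 q [-0.8799  0.1984  0.1643  1.5529 -0.0329  1.3929  0.6202]
  travel [-0.0035 -1.4692  0.4933] units
  rot units [ 7.0758 -0.0015 -0.0011] deg [35.3788 -0.0076 -0.0054]
```

```bash
python3 -m jog '[{"rot":[0,0,0],"travel":[0,-0.156,0.0525],"jaw":-1},{"rot":[0,0,0],"travel":[0,-0.156,0.0525],"jaw":-1},{"rot":[0,0,0],"travel":[0,-0.156,0.0525],"jaw":-1},{"rot":[0,0,0],"travel":[0,-0.156,0.0525],"jaw":-1},{"rot":[0,0,0],"travel":[0,-0.156,0.0525],"jaw":-1},{"rot":[0,0,0],"travel":[0,-0.156,0.0525],"jaw":-1},{"rot":[0,0,0],"travel":[0,-0.156,0.0525],"jaw":-1},{"rot":[0,0,0],"travel":[0,-0.156,0.0525],"jaw":-1}]'
python3 - <<'E'
from h import *
s=show([0.5,-0.08,0.22],yaw=41)
cv2.imwrite("pics/w1.png",ctrl.get_image("wrist")[:,:,::-1])
print(proj("wrist",np.array([.5094,-.0826,.045]),s))
E
```

```text
time: 1.75
position: [0.4927, -0.0107, 0.2489]
tool_rot: [0.187, 1.562, -0.186]
ft_force: [1.3, 0.9, 0.3]
grip_width: 1.001
t 1.75 p [ 0.4927 -0.0107  0.2489] xax [ 0.0004  0.0006 -1.    ] yawY 76.39 F [1.2802 0.8606 0.2746] T [-0.0111 -0.1009 -0.0145] w 1.0007 q [-0.5263 -0.0461  0.4827  1.8058  0.0212  1.3764  1.285 ]
  travel [ 0.0964 -0.2187  0.078 ] units
  rot units [ 7.0772 -0.     -0.0083] deg [35.3859 -0.     -0.0414]
[256.5401 250.551 ]
```

View pics/w1.png

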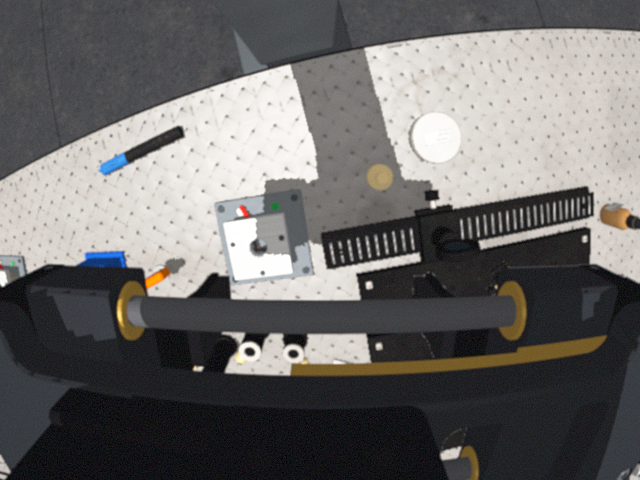

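```bash
python3 - <<'E'
from h import *
s=ctrl.get_state(); Y=np.radians(41)
show([0.554,-0.134,0.13],yaw=41)
E
python3 -m jog '[{"rot":[1,0,0],"travel":[0,0,0],"jaw":-1},{"rot":[1,0,0],"travel":[0,0,0],"jaw":-1},{"rot":[1,0,0],"travel":[0,0,0],"jaw":-1},{"rot":[1,0,0],"travel":[0,0,0],"jaw":-1},{"rot":[1,0,0],"travel":[0,0,0],"jaw":-1},{"rot":[1,0,0],"travel":[0,0,0],"jaw":-1},{"rot":[1,0,0],"travel":[0,0,0],"jaw":-1}]'
python3 - <<'E'
from h import *
show([0.554,-0.134,0.13],yaw=41)
E
```

```text
t 1.80 p [ 0.4929 -0.0214  0.2494] xax [ 0.0013 -0.0048 -1.    ] yawY 75.70 F [ 0.1179 -6.9826  0.3309] T [-0.6161 -0.0077  0.0362] w 0.9993 q [-0.5207 -0.0466  0.4943  1.8051  0.0275  1.3765  1.2891]
  travel [ 0.4    -0.3116  0.289 ] units
  rot units [6.9399 0.0424 0.0398] deg [34.6997  0.212   0.1992]
time: 2.5
position: [0.4928, -0.0085, 0.2487]
tool_rot: [0.666, 1.467, -0.666]
ft_force: [0.3, 0.9, 0.5]
grip_width: 1.003
t 2.50 p [ 0.4928 -0.0085  0.2487] xax [-0.0005  0.     -1.    ] yawY 41.17 F [0.3342 0.8923 0.5202] T [-0.0421  0.043   0.0175] w 1.0032 q [-0.5135 -0.0441  0.466   1.8048  0.0201  1.3766  0.6667]
  travel [ 0.3956 -0.1217  0.4492] units
  rot units [ 0.0344 -0.0038  0.0036] deg [ 0.1721 -0.0191  0.0179]
```

```bash
python3 -m jog '[{"rot":[0,0,0],"travel":[0.099,-0.0304,0.1123],"jaw":-1},{"rot":[0,0,0],"travel":[0.099,-0.0304,0.1123],"jaw":-1},{"rot":[0,0,0],"travel":[0.099,-0.0304,0.1123],"jaw":-1},{"rot":[0,0,0],"travel":[0.099,-0.0304,0.1123],"jaw":-1},{"rot":[0,0,0],"travel":[0,0,0],"jaw":-1},{"rot":[0,0,0],"travel":[0,0,0],"jaw":-1},{"rot":[0,0,0],"travel":[0,0,0],"jaw":-1}]'
python3 - <<'E'
from h import *
s=show()
im=ctrl.get_image("wrist")[:,:,::-1]
p=proj("wrist",np.array([.5094,-.0826,.045]),s)
cv2.imwrite("pics/w2.png",im);print(p)
u,v=p.astype(int)
x0,y0=max(u-70,0),max(v-50,0)
print(x0,y0)
cv2.imwrite("pics/w2c.png",cv2.resize(im[y0:y0+100,x0:x0+130],None,fx=6,fy=6,interpolation=cv2.INTER_CUBIC))
h=im[y0+20:y0+80,x0+35:x0+105].astype(float);h=np.clip((h-h.min())*3,0,255).astype(np.uint8)
cv2.imwrite("pics/w2d.png",cv2.resize(h,None,fx=10,fy=10,interpolation=cv2.INTER_CUBIC))
E
```

```text
time: 3.2
position: [0.5552, -0.1326, 0.131]
tool_rot: [0.663, 1.467, -0.661]
ft_force: [0.4, 0.3, 1.1]
grip_width: 0.998
t 3.20 p [ 0.5552 -0.1326  0.131 ] xax [ 0.0012  0.001  -1.    ] yawY 41.46 F [0.3665 0.3367 1.0704] T [-0.0352 -0.0167 -0.0213] w 0.9983 q [-0.3341  0.2399  0.5999  1.788  -0.1484  1.1576  1.0358]
  rot units [-0.      0.0003 -0.0174] deg [-0.      0.0013 -0.0872]
[319.4862 151.042 ]
249 101
```

View pics/w2c.png

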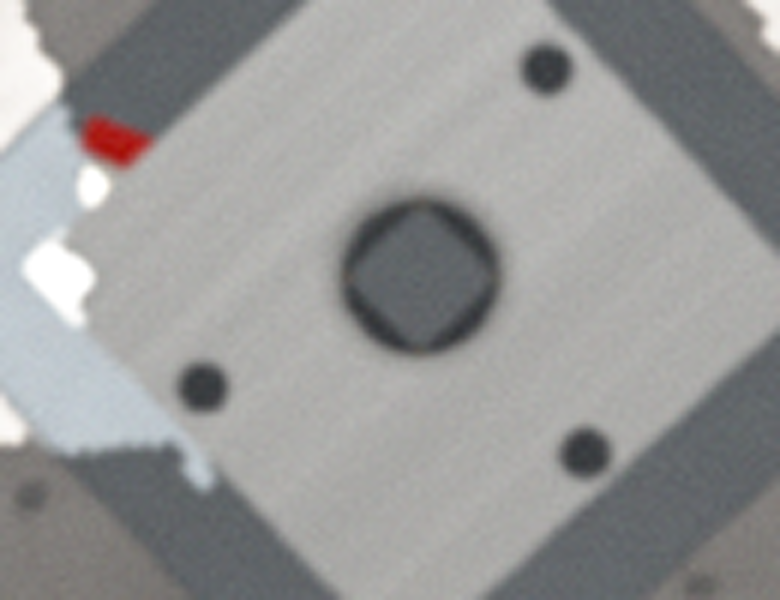

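View pics/w2d.png

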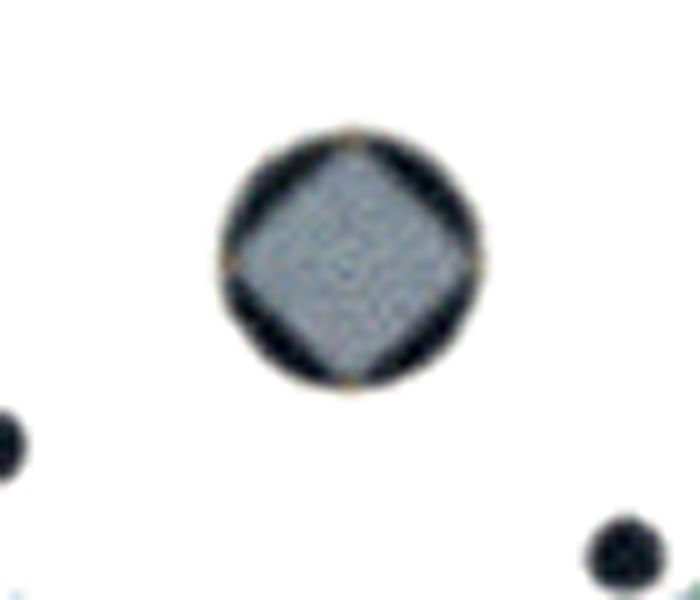

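View pics/w2.png

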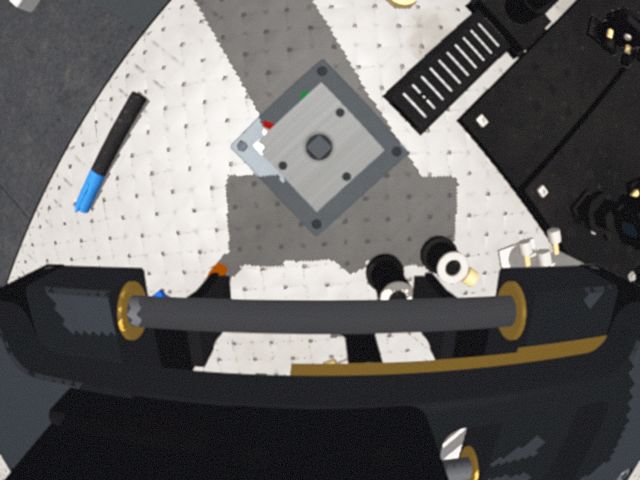

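The enlarged crop shows the large clamp's hole at about (319,147). The square socket is visible inside it, and the pointer is beside the white dot. I'll fit the hole and the square.

```bash
python3 - <<'E'
from h import *
im=cv2.imread("pics/w2.png")
c=cv2.resize(im[127:167,299:339],None,fx=10,fy=10,interpolation=cv2.INTER_CUBIC)
g=cv2.cvtColor(c,cv2.COLOR_BGR2GRAY)
print(g[200,::20])
for th in (115,125):
    m=(g<th).astype(np.uint8);n,l,s,ce=cv2.connectedComponentsWithStats(m);k=l[200,200]
    cn,_=cv2.findContours((l==k).astype(np.uint8),cv2.RETR_EXTERNAL,cv2.CHAIN_APPROX_NONE);print("hole",cv2.fitEllipse(cn[0]))
for th in (65,70,75,80,85):
    m=((g>th)).astype(np.uint8)
    # restrict inside circle r=115
    mm=np.zeros_like(m);cv2.circle(mm,(202,200),118,1,-1);m&=mm
    n,l,s,ce=cv2.connectedComponentsWithStats(m,connectivity=4);k=l[200,200]
    q=(l==k).astype(np.uint8);q=cv2.morphologyEx(q,cv2.MORPH_OPEN,np.ones((25,25)))
    cn,_=cv2.findContours(q,cv2.RETR_EXTERNAL,cv2.CHAIN_APPROX_NONE);cn=max(cn,key=cv2.contourArea)
    print(th,cv2.minAreaRect(cn),cv2.contourArea(cn))
s=ctrl.get_state()
pm=((319.2,147.0))
print(onz(ray("wrist",*pm,s),0.045))
show([0.551,-0.355,0.15])
E
```

```text
[178 178 168 137  87  98 100 102  98 102 101 102  99 101  99 101  90 135
 170 178]
hole ((200.2400665283203, 200.3253631591797), (262.19488525390625, 265.9985046386719), 77.60961151123047)
hole ((200.22756958007812, 199.8456573486328), (267.76776123046875, 271.5617980957031), 78.91352844238281)
65 ((202.75003051757812, 200.75), (210.01071166992188, 206.4751739501953), 45.0) 36898.0
70 ((204.00003051757812, 201.5), (200.11119079589844, 198.69699096679688), 45.0) 35014.5
75 ((202.68560791015625, 201.33953857421875), (191.61166381835938, 192.53663635253906), 44.69029998779297) 33399.5
80 ((202.25003051757812, 200.75001525878906), (185.26197814941406, 185.96905517578125), 45.0) 31616.0
85 ((201.25003051757812, 201.75), (178.19090270996094, 178.89801025390625), 45.0) 29593.0
[ 0.5078 -0.0805  0.045 ]
t 3.25 p [ 0.5555 -0.1324  0.1314] xax [ 0.0021  0.0012 -1.    ] yawY 41.50 F [0.164  0.8475 1.4002] T [-0.0404 -0.0083  0.0339] w 0.9983 q [-0.3344  0.2391  0.5999  1.7879 -0.1483  1.1575  1.0361]
  travel [-0.0629 -0.5027  0.546 ] units
  rot units [-0.      0.006  -0.0269] deg [-0.      0.0299 -0.1347]
```

```bash
python3 -m jog '[{"rot":[0,0,0],"travel":[-0.0126,-0.1005,0.1092],"jaw":-1},{"rot":[0,0,0],"travel":[-0.0126,-0.1005,0.1092],"jaw":-1},{"rot":[0,0,0],"travel":[-0.0126,-0.1005,0.1092],"jaw":-1},{"rot":[0,0,0],"travel":[-0.0126,-0.1005,0.1092],"jaw":-1},{"rot":[0,0,0],"travel":[-0.0126,-0.1005,0.1092],"jaw":-1},{"rot":[0,0,0],"travel":[0,0,0],"jaw":-1},{"rot":[0,0,0],"travel":[0,0,0],"jaw":-1},{"rot":[0,0,0],"travel":[0,0,0],"jaw":-1}]'
python3 - <<'E'
from h import *
s=show()
im=ctrl.get_image("wrist")[:,:,::-1]
p=proj("wrist",np.array([.5058,-.3038,.086]),s)
cv2.imwrite("pics/w3.png",im);print(p)
u,v=p.astype(int)
x0,y0=max(u-70,0),max(v-50,0)
print(x0,y0)
cv2.imwrite("pics/w3c.png",cv2.resize(im[y0:y0+100,x0:x0+130],None,fx=6,fy=6,interpolation=cv2.INTER_CUBIC))
E
```

```text
time: 4.05
position: [0.5512, -0.3541, 0.1496]
tool_rot: [0.662, 1.467, -0.659]
ft_force: [-0.4, 0.8, 0.1]
grip_width: 1.002
t 4.05 p [ 0.5512 -0.3541  0.1496] xax [ 0.0017  0.0017 -1.    ] yawY 41.54 F [-0.4379  0.8317  0.116 ] T [0.0175 0.0118 0.0521] w 1.0015 q [ 0.018   0.4309  0.6751  1.5529 -0.2807  1.2557  1.4609]
  rot units [ 0.     -0.0019 -0.028 ] deg [ 0.     -0.0093 -0.1402]
[320.3575 151.2364]
250 101
```

View pics/w3c.png

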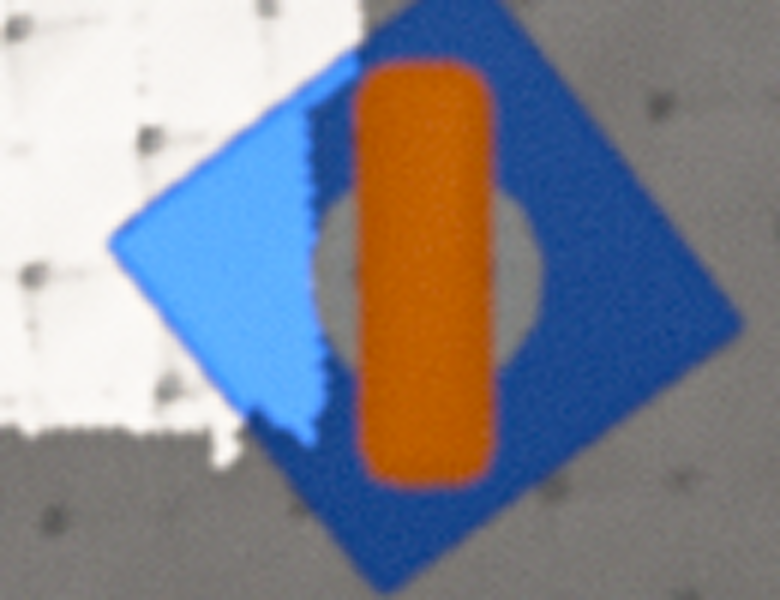

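```bash
python3 - <<'E'
from h import *
s=ctrl.get_state()
im=cv2.imread("pics/w3.png")
hsv=cv2.cvtColor(im,cv2.COLOR_BGR2HSV);m=cv2.inRange(hsv,(3,150,80),(20,255,255));m[:,:250]=0;m[:,390:]=0;m[:80]=0;m[220:]=0
mu=cv2.moments(m,True);c=(mu['m10']/mu['m00'],mu['m01']/mu['m00']);print(c, 0.5*np.degrees(np.arctan2(2*mu['mu11'],mu['mu20']-mu['mu02'])))
w=onz(ray("wrist",*c,s),0.086);print("wing wrist",w,"stereo .5058 -.3038")
g=0.5*(w+np.array([.5058,-.3038,0]));print(g)
# height check by wrist+top/side
print(tri([ray("wrist",*c,s),ray("side",360.7,266),ray("top",376.5,235.5)]))
show([g[0],g[1],0.095]);show([g[0],g[1],0.053])
E
```

```text
(320.42631939684713, 146.2268677176148) 89.24441007607541
wing wrist [ 0.5039 -0.3012  0.086 ] stereo .5058 -.3038
[ 0.5048 -0.3025  0.043 ]
(array([ 0.5044, -0.3022,  0.0855]), [np.float64(0.0011468091586156488), np.float64(0.0013635114533432865), np.float64(0.0005359353135857929)])
t 4.10 p [ 0.5513 -0.3538  0.1495] xax [ 0.0015  0.0017 -1.    ] yawY 41.58 F [-0.4948 -0.68   -0.6358] T [-0.0543  0.0151  0.0396] w 1.0015 q [ 0.0176  0.431   0.675   1.5531 -0.2806  1.2556  1.4611]
  travel [ 0.1817 -0.0028 -0.2305] units
  rot units [ 0.     -0.0035 -0.0261] deg [ 0.     -0.0173 -0.1304]
t 4.10 p [ 0.5513 -0.3538  0.1495] xax [ 0.0015  0.0017 -1.    ] yawY 41.58 F [-0.4948 -0.68   -0.6358] T [-0.0543  0.0151  0.0396] w 1.0015 q [ 0.0176  0.431   0.675   1.5531 -0.2806  1.2556  1.4611]
  travel [ 0.3217 -0.0031 -0.2305] units
  rot units [ 0.     -0.0035 -0.0261] deg [ 0.     -0.0173 -0.1304]
```

```bash
python3 -m jog '[{"rot":[-0.15,0,0],"travel":[0,-0.0015,-0.115],"jaw":-1},{"rot":[0,0,0],"travel":[0,-0.0015,-0.1155],"jaw":-1},{"rot":[0,0,0],"travel":[0.1,0,0],"jaw":-1},{"rot":[0,0,0],"travel":[0.1,0,0],"jaw":-1},{"rot":[0,0,0],"travel":[0.07,0,0],"jaw":-1},{"rot":[0,0,0],"travel":[0.05,0,0],"jaw":-1},{"rot":[0,0,0],"travel":[0,0,0],"jaw":-1},{"rot":[0,0,0],"travel":[0,0,0],"jaw":-1}]'
python3 - <<'E'
from h import *
s=show([.5048,-.3025,.053])
E
```

```text
time: 4.9
position: [0.5039, -0.3052, 0.0537]
tool_rot: [0.652, 1.47, -0.652]
ft_force: [0.5, 0.0, 0.1]
grip_width: 1.0
t 4.90 p [ 0.5039 -0.3052  0.0537] xax [ 0.0007 -0.0001 -1.    ] yawY 42.18 F [0.4826 0.0434 0.138 ] T [-0.0627  0.0011  0.0499] w 1.0005 q [-0.0487  0.3867  0.6593  1.8139 -0.2728  1.0324  1.4525]
  travel [ 0.0023  0.0084 -0.0045] units
  rot units [-0.      0.0066 -0.0054] deg [-0.      0.0332 -0.027 ]
```

```bash
python3 -m jog '[{"rot":[0,0,0],"travel":[0,0.0084,-0.0045],"jaw":-1},{"rot":[0,0,0],"travel":[0,0,0],"jaw":1},{"rot":[0,0,0],"travel":[0,0,0],"jaw":1},{"rot":[0,0,0],"travel":[0,0,0],"jaw":1},{"rot":[0,0,0],"travel":[0,0,0],"jaw":1},{"rot":[0,0,0],"travel":[0,0,0],"jaw":1},{"rot":[0,0,0],"travel":[0,0,0],"jaw":1},{"rot":[0,0,0],"travel":[0,0,0],"jaw":1}]' 25
python3 - <<'E'
from h import *
s=show([.5048,-.3025,.053])
E
```

```text
time: 5.7
position: [0.5041, -0.3029, 0.053]
tool_rot: [0.653, 1.47, -0.653]
ft_force: [-0.8, 0.2, 0.1]
grip_width: 0.448
t 5.70 p [ 0.5041 -0.3029  0.053 ] xax [-0.      0.0001 -1.    ] yawY 42.12 F [-0.7664  0.2112  0.0755] T [-0.0168  0.0086  0.0182] w 0.4480 q [-0.0524  0.386   0.6588  1.8161 -0.272   1.0312  1.4473]
  travel [0.     0.0026 0.0006] units
  rot units [ 0.     -0.0006 -0.0005] deg [ 0.     -0.0031 -0.0024]
```

Still closing (14 mm corresponds to 0.16).

```bash
python3 -m jog '[{"rot":[0,0,0],"travel":[0,0,0],"jaw":1},{"rot":[0,0,0],"travel":[0,0,0],"jaw":1},{"rot":[0,0,0],"travel":[0,0,0],"jaw":1},{"rot":[0,0,0],"travel":[0,0,0],"jaw":1},{"rot":[0,0,0],"travel":[0,0,0],"jaw":1},{"rot":[0,0,0],"travel":[0,0,0],"jaw":1}]' 25
python3 - <<'E'
from h import *
s=show([.5048,-.3025,.053])
E
```

```text
time: 6.3
position: [0.5042, -0.3028, 0.053]
tool_rot: [0.653, 1.47, -0.653]
ft_force: [0.3, 0.1, 0.1]
grip_width: 0.161
t 6.30 p [ 0.5042 -0.3028  0.053 ] xax [ 0.0001  0.0001 -1.    ] yawY 42.13 F [0.3046 0.0837 0.081 ] T [-0.0654 -0.0563 -0.0082] w 0.1614 q [-0.0526  0.3859  0.6587  1.8161 -0.2721  1.0312  1.4472]
  travel [0.0001 0.0021 0.0006] units
  rot units [ 0.     -0.     -0.0018] deg [ 0.    -0.    -0.009]
```

```bash
python3 -m jog '[{"rot":[0,0,0],"travel":[-0.05,0,0],"jaw":1},{"rot":[0,0,0],"travel":[-0.1,0,0],"jaw":1},{"rot":[0,0,0],"travel":[-0.13,0,0],"jaw":1},{"rot":[0,0,0],"travel":[-0.11,0,0],"jaw":1},{"rot":[0,0,0],"travel":[0,0,0],"jaw":1}]' 25
python3 - <<'E'
from h import *
s=show([.508,-.0818,.17])
im=ctrl.get_image("wrist")[:,:,::-1]
cv2.imwrite("pics/w4.png",im)
E
```

```text
time: 6.8
position: [0.5068, -0.3051, 0.1763]
tool_rot: [0.653, 1.46, -0.652]
ft_force: [0.8, -0.5, -0.9]
grip_width: 0.159
t 6.80 p [ 0.5068 -0.3051  0.1763] xax [ 0.0093 -0.0036 -1.    ] yawY 42.10 F [ 0.824  -0.5447 -0.8575] T [-0.0781 -0.023   0.0091] w 0.1586 q [-0.1025  0.253   0.7047  1.6961 -0.1742  1.2458  1.3755]
  travel [ 0.0183  0.502  -0.5498] units
  rot units [-0.0002  0.1016 -0.0512] deg [-0.0011  0.5079 -0.2559]
```

View pics/w4.png

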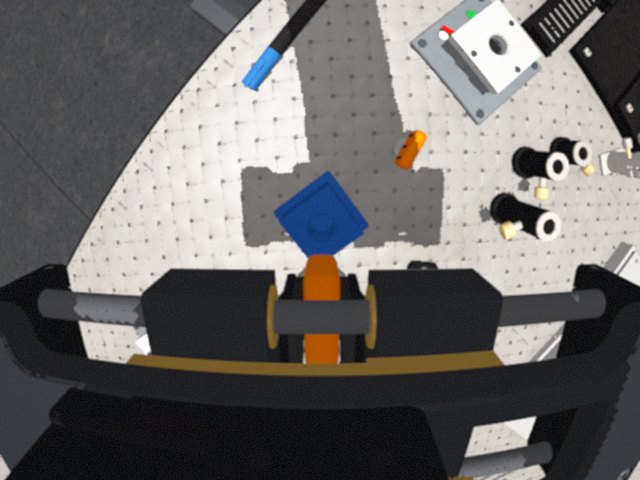

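```bash
python3 -m jog '[{"rot":[0,0,0],"travel":[0,0.1004,-0.11],"jaw":1},{"rot":[0,0,0],"travel":[0,0.1004,-0.11],"jaw":1},{"rot":[0,0,0],"travel":[0,0.1004,-0.11],"jaw":1},{"rot":[0,0,0],"travel":[0,0.1004,-0.11],"jaw":1},{"rot":[0,0,0],"travel":[0,0.1004,-0.11],"jaw":1},{"rot":[0,0,0],"travel":[0,0,0],"jaw":1},{"rot":[0,0,0],"travel":[0,0,0],"jaw":1},{"rot":[0,0,0],"travel":[0,0,0],"jaw":1}]' 25
python3 - <<'E'
from h import *
s=show([.508,-.0818,.17],yaw=-3.5)
im=ctrl.get_image("wrist")[:,:,::-1]
cv2.imwrite("pics/w5.png",im)
p=proj("wrist",np.array([.508,-.0818,.045]),s);print(p)
u,v=p.astype(int);x0,y0=u-50,v-45;print(x0,y0)
cv2.imwrite("pics/w5c.png",cv2.resize(im[y0:y0+90,x0:x0+110],None,fx=6,fy=6,interpolation=cv2.INTER_CUBIC))
E
```

```text
time: 7.65
position: [0.5046, -0.0809, 0.1696]
tool_rot: [0.653, 1.471, -0.655]
ft_force: [-0.6, -0.7, -1.1]
grip_width: 0.158
t 7.65 p [ 0.5046 -0.0809  0.1696] xax [-0.0011 -0.0008 -1.    ] yawY 42.03 F [-0.5714 -0.7178 -1.1203] T [-0.1352 -0.0343 -0.0054] w 0.1576 q [-0.4271  0.0552  0.555   1.8796 -0.0301  1.2162  0.8714]
  travel [-0.0015  0.0064  0.01  ] units
  rot units [9.1064 0.004  0.0156] deg [45.5322  0.0198  0.0778]
[324.1472 240.9779]
274 195
```

View pics/w5c.png

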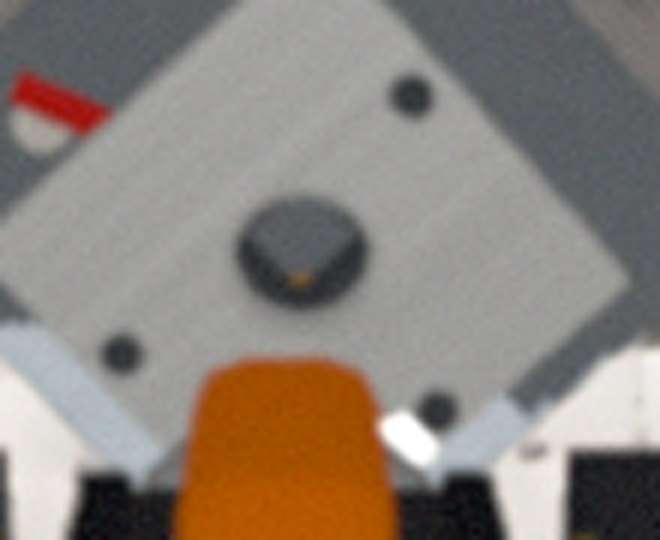

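```bash
python3 - <<'E'
from h import *
s=ctrl.get_state();M=Rw(s)
im=cv2.imread("pics/w5.png");hsv=cv2.cvtColor(im,cv2.COLOR_BGR2HSV);m=cv2.inRange(hsv,(3,150,60),(20,255,255));m[:,:300]=0;m[:,345:]=0
for u in (316,320,324): print(u,np.where(m[245:300,u])[0][:1]+245, im[250:258,u,2])
for dz in (-.0014,0,.0018):
    print(dz,[proj("wrist",s["position"]+M@np.array([x,0,-.022+dz]),s) for x in (-0.001,-.031)])
h=onz(ray("wrist",324.3,236.8,s),.045);print("hole",h, M.T@(h-s["position"]))
E
```

```text
316 [255] [158 159 159 162 162 160 159 160]
320 [255] [151 156 159 159 160 163 157 159]
324 [255] [142 157 156 161 159 159 158 159]
-0.0014 [array([321.7556, 251.3098]), array([321.8708, 272.9122])]
0 [array([321.7548, 254.3017]), array([321.8694, 276.4553])]
0.0018 [array([321.7539, 258.1283]), array([321.8675, 280.976 ])]
hole [ 0.5059 -0.0796  0.045 ] [ 0.1247  0.0022 -0.0004]
```

```bash
python3 -m jog '[{"rot":[1,0,0],"travel":[0,0.0064,0.01],"jaw":1},{"rot":[1,0,0],"travel":[0,0,0],"jaw":1},{"rot":[1,0,0],"travel":[0,0,0],"jaw":1},{"rot":[1,0,0],"travel":[0,0,0],"jaw":1},{"rot":[1,0,0],"travel":[0,0,0],"jaw":1},{"rot":[1,0,0],"travel":[0,0,0],"jaw":1},{"rot":[1,0,0],"travel":[0,0,0],"jaw":1},{"rot":[1,0,0],"travel":[0,0,0],"jaw":1}]' 25
python3 -m jog '[{"rot":[1,0,0],"travel":[0,0,0],"jaw":1},{"rot":[0.1,0,0],"travel":[0,0,0],"jaw":1},{"rot":[0,0,0],"travel":[0,0,0],"jaw":1},{"rot":[0,0,0],"travel":[0,0,0],"jaw":1},{"rot":[0,0,0],"travel":[0,0,0],"jaw":1}]' 25
python3 - <<'E'
from h import *
s=show([.508,-.0818,.17],yaw=-3.5)
im=ctrl.get_image("wrist")[:,:,::-1]
cv2.imwrite("pics/w6.png",im)
p=proj("wrist",np.array([.508,-.0818,.045]),s);print(p)
u,v=p.astype(int);x0,y0=u-50,v-45;print(x0,y0)
cv2.imwrite("pics/w6c.png",cv2.resize(im[y0:y0+90,x0:x0+110],None,fx=6,fy=6,interpolation=cv2.INTER_CUBIC))
for n in ("side","top"): cv2.imwrite(f"pics/{n}6.png",ctrl.get_image(n)[:,:,::-1])
E
```

```text
time: 8.5
position: [0.5083, -0.0824, 0.1698]
tool_rot: [1.186, 1.223, -1.188]
ft_force: [0.4, -0.9, -0.6]
grip_width: 0.162
time: 9.0
position: [0.5085, -0.0807, 0.17]
tool_rot: [1.252, 1.181, -1.252]
ft_force: [-0.3, -0.8, -0.6]
grip_width: 0.163
t 9.00 p [ 0.5085 -0.0807  0.17  ] xax [-0.0001 -0.     -1.    ] yawY -3.36 F [-0.3491 -0.8087 -0.6283] T [-0.0789  0.0802  0.0194] w 0.1631 q [-0.4528  0.064   0.5845  1.8719 -0.0376  1.2165  0.0852]
  travel [ 0.0001 -0.0016  0.0037] units
  rot units [0.029  0.     0.0006] deg [0.1448 0.0002 0.0031]
[322.3283 237.75  ]
272 192
```

View pics/w6c.png

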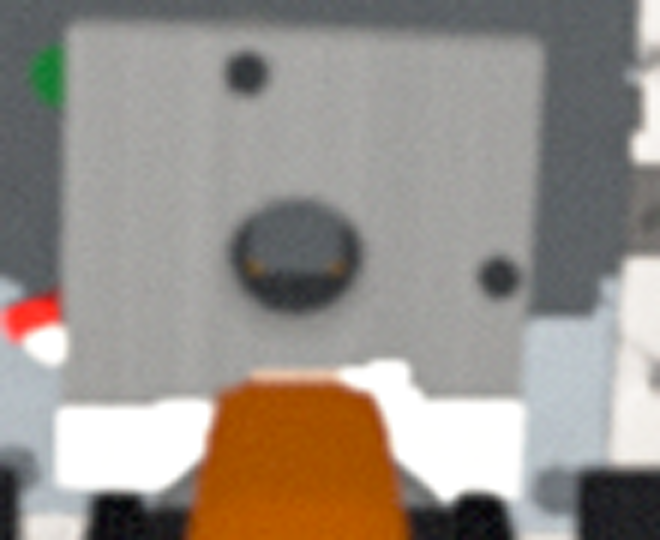

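View pics/side6.png

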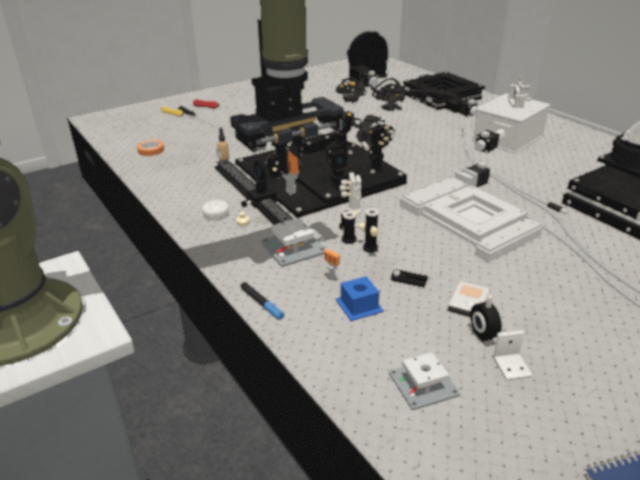

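```bash
python3 - <<'E'
from h import *
s=show()
P=[s["position"]]
for i in range(4):
    im=ctrl.get_image("wrist"); s=ctrl.get_state(); P.append(s["position"])
print(np.array(P))
cv2.imwrite("pics/w7.png",im[:,:,::-1])
def hole(f,u,v):
    g=cv2.cvtColor(cv2.imread(f),cv2.COLOR_BGR2GRAY);x0,y0=int(u)-20,int(v)-15
    c=cv2.resize(g[y0:y0+30,x0:x0+40],None,fx=10,fy=10,interpolation=cv2.INTER_CUBIC)
    m=(c<125).astype(np.uint8);n,l,st,ce=cv2.connectedComponentsWithStats(m);k=l[(150,200)] 
    if k==0:k=1+np.argmax(st[1:,4])
    cn,_=cv2.findContours((l==k).astype(np.uint8),cv2.RETR_EXTERNAL,cv2.CHAIN_APPROX_NONE);e=cv2.fitEllipse(max(cn,key=cv2.contourArea))
    return (e[0][0]+.5)/10-.5+x0,(e[0][1]+.5)/10-.5+y0,e[1]
S={"w2":([.5552,-.1326,.1310],[.663,1.467,-.661],319.2,147),"w5":([.5046,-.0809,.1696],[.653,1.471,-.655],324.3,236.8),"w6":([.5085,-.0807,.17],[1.252,1.181,-1.252],321.3,234.7)}
for k,(p,r,u,v) in S.items():
    e=hole(f"pics/{k}.png",u,v);st={"position":np.array(p),"tool_rot":np.array(r)}
    print(k,e,onz(ray("wrist",e[0],e[1],st),.045))
e=hole("pics/w7.png",321.3,234.7);print(e,onz(ray("wrist",e[0],e[1],s),.045))
E
```

```text
t 9.15 p [ 0.5086 -0.0805  0.1701] xax [ 0.0001  0.     -1.    ] yawY -3.35 F [ 0.5317 -0.1038 -1.8026] T [-0.1135  0.0305  0.0358] w 0.1613 q [-0.4532  0.0639  0.5843  1.8719 -0.0376  1.2165  0.0847]
  rot units [ 0.     -0.0005 -0.0006] deg [ 0.     -0.0023 -0.003 ]
[[ 0.5086 -0.0805  0.1701]
 [ 0.5086 -0.0804  0.1701]
 [ 0.5086 -0.0804  0.1701]
 [ 0.5086 -0.0804  0.1701]
 [ 0.5086 -0.0803  0.1701]]
w2 (318.5715591430664, 146.53514556884767, (267.82586669921875, 271.5281982421875)) [ 0.5065 -0.0819  0.045 ]
w5 (323.8634735107422, 237.11419525146485, (198.89254760742188, 228.6212921142578)) [ 0.5053 -0.0809  0.045 ]
w6 (320.81470794677733, 234.65384368896486, (196.71861267089844, 228.73219299316406)) [ 0.5069 -0.0792  0.045 ]
(320.7599380493164, 235.07259674072264, (195.96514892578125, 228.2510223388672)) [ 0.507  -0.0792  0.045 ]
```

```bash
python3 -m jog '[{"rot":[0.03,0,0],"travel":[0.08,0.0023,0.0007],"jaw":1},{"rot":[0,0,0],"travel":[0.08,0,0],"jaw":1},{"rot":[0,0,0],"travel":[0.06,0,0],"jaw":1},{"rot":[0,0,0],"travel":[0.03,0,0],"jaw":1},{"rot":[0,0,0],"travel":[0,0,0],"jaw":1},{"rot":[0,0,0],"travel":[0,0,0],"jaw":1},{"rot":[0,0,0],"travel":[0,0,0],"jaw":1},{"rot":[0,0,0],"travel":[0,0,0],"jaw":1}]' 25
python3 - <<'E'
from h import *
s=show([.5093,-.0805,.09],yaw=-3.5)
for n in ("side","wrist"):
    im=ctrl.get_image(n)[:,:,::-1]; cv2.imwrite(f"pics/{n}8.png",im)
im=cv2.imread("pics/side8.png");cv2.imwrite("pics/side8c.png",cv2.resize(im[190:270,240:340],None,fx=7,fy=7,interpolation=cv2.INTER_CUBIC))
E
```

```text
time: 10.15
position: [0.51, -0.0807, 0.096]
tool_rot: [1.255, 1.178, -1.253]
ft_force: [0.5, -0.8, -0.3]
grip_width: 0.16
t 10.15 p [ 0.51   -0.0807  0.096 ] xax [ 0.0018  0.0002 -1.    ] yawY -3.52 F [ 0.4735 -0.828  -0.3346] T [-0.0708  0.0399 -0.0162] w 0.1599 q [-0.4347  0.1502  0.5852  1.9521 -0.0953  1.0641  0.1301]
  travel [ 0.0201 -0.0025 -0.0006] units
  rot units [-0.0043 -0.0041 -0.0209] deg [-0.0215 -0.0207 -0.1045]
```

View pics/side8c.png

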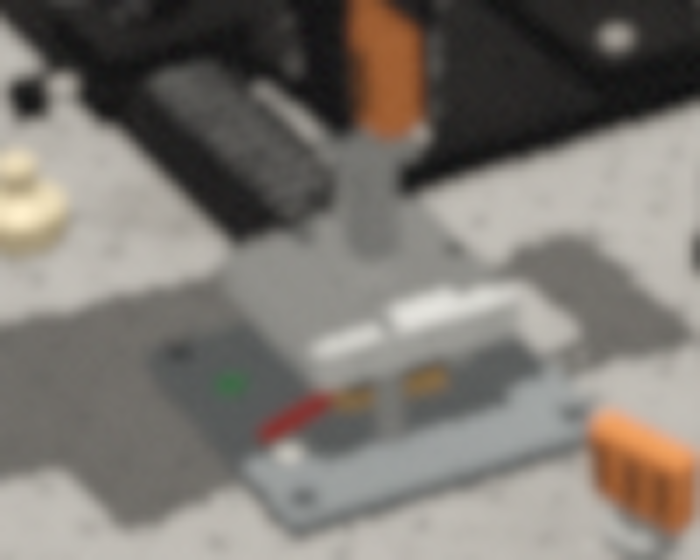

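View pics/wrist8.png

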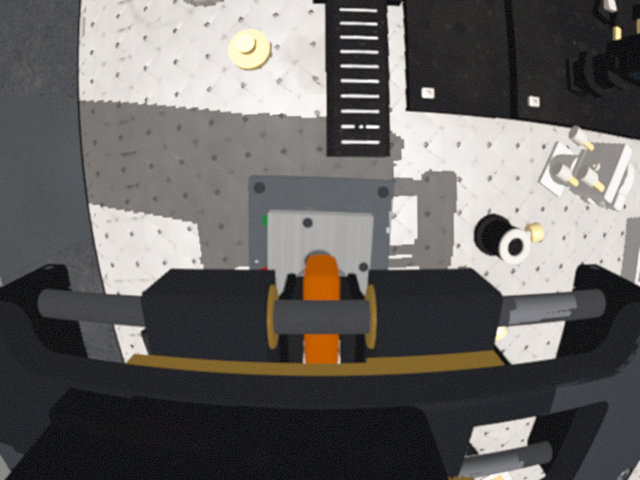

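The side crop puts the shank's end at about (293,226), right over the hole at (293,229). I'll lower it slowly and watch the force.

```bash
python3 -m jog '[{"rot":[0,0,0],"travel":[0.007,-0.002,0],"jaw":1},{"rot":[0,0,0],"travel":[0.007,0,0],"jaw":1},{"rot":[0,0,0],"travel":[0.007,0,0],"jaw":1},{"rot":[0,0,0],"travel":[0.005,0,0],"jaw":1},{"rot":[0,0,0],"travel":[0,0,0],"jaw":1},{"rot":[0,0,0],"travel":[0,0,0],"jaw":1}]' 25
python3 - <<'E'
from h import *
s=show([.5093,-.0805,.085],yaw=-3.5)
E
```

```text
time: 10.85
position: [0.5086, -0.0806, 0.0872]
tool_rot: [1.254, 1.18, -1.254]
ft_force: [-0.9, 0.2, -0.7]
grip_width: 0.155
t 10.85 p [ 0.5086 -0.0806  0.0872] xax [-0.0001  0.     -1.    ] yawY -3.53 F [-0.9192  0.1578 -0.7318] T [-0.1016  0.1019 -0.0056] w 0.1555 q [-0.4323  0.1605  0.5842  1.9619 -0.1019  1.0478  0.1355]
  travel [ 0.0073  0.0021 -0.0006] units
  rot units [-0.0054  0.      0.0015] deg [-0.027   0.0002  0.0074]
```

```bash
python3 -m jog '[{"rot":[0,0,0],"travel":[0.005,0.001,0],"jaw":1},{"rot":[0,0,0],"travel":[0.005,0,0],"jaw":1},{"rot":[0,0,0],"travel":[0.005,0,0],"jaw":1},{"rot":[0,0,0],"travel":[0,0,0],"jaw":1},{"rot":[0,0,0],"travel":[0,0,0],"jaw":1}]' 25
python3 - <<'E'
from h import *
s=show([.5093,-.0805,.078],yaw=-3.5)
E
```

```text
time: 11.35
position: [0.509, -0.0806, 0.0827]
tool_rot: [1.254, 1.18, -1.254]
ft_force: [-0.2, 0.3, -1.2]
grip_width: 0.164
t 11.35 p [ 0.509  -0.0806  0.0827] xax [-0.      0.0001 -1.    ] yawY -3.52 F [-0.1931  0.2631 -1.1737] T [-0.1488  0.086   0.0423] w 0.1640 q [-0.4305  0.1674  0.5836  1.9654 -0.1068  1.0387  0.1394]
  travel [ 0.0157  0.0011 -0.0005] units
  rot units [-0.0049 -0.0008  0.0006] deg [-0.0245 -0.004   0.003 ]
```

```bash
python3 -m jog '[{"rot":[0,0,0],"travel":[0.005,0.0005,0],"jaw":1},{"rot":[0,0,0],"travel":[0.005,0,0],"jaw":1},{"rot":[0,0,0],"travel":[0.005,0,0],"jaw":1},{"rot":[0,0,0],"travel":[0.005,0,0],"jaw":1},{"rot":[0,0,0],"travel":[0,0,0],"jaw":1},{"rot":[0,0,0],"travel":[0,0,0],"jaw":1}]' 25
python3 - <<'E'
from h import *
s=show([.5093,-.0805,.07],yaw=-3.5)
E
```

```text
time: 11.95
position: [0.5091, -0.0806, 0.0767]
tool_rot: [1.254, 1.18, -1.254]
ft_force: [-0.4, -0.4, -1.3]
grip_width: 0.161
t 11.95 p [ 0.5091 -0.0806  0.0767] xax [-0.0001  0.     -1.    ] yawY -3.52 F [-0.3793 -0.3788 -1.2594] T [-0.111   0.0844  0.0045] w 0.1607 q [-0.4282  0.1762  0.5826  1.9704 -0.113   1.0266  0.1444]
  travel [ 0.0223  0.0007 -0.0005] units
  rot units [-0.0045 -0.0004  0.0013] deg [-0.0224 -0.002   0.0067]
```

```bash
python3 -m jog '[{"rot":[0,0,0],"travel":[0.004,0,0],"jaw":1},{"rot":[0,0,0],"travel":[0.004,0,0],"jaw":1},{"rot":[0,0,0],"travel":[0.003,0,0],"jaw":1},{"rot":[0,0,0],"travel":[0,0,0],"jaw":1},{"rot":[0,0,0],"travel":[0,0,0],"jaw":1}]' 25
python3 - <<'E'
from h import *
s=show([.5093,-.0805,.07],yaw=-3.5)
E
```

```text
time: 12.45
position: [0.509, -0.0807, 0.0734]
tool_rot: [1.254, 1.18, -1.255]
ft_force: [-0.6, -0.2, -1.1]
grip_width: 0.157
t 12.45 p [ 0.509  -0.0807  0.0734] xax [-0.0001 -0.     -1.    ] yawY -3.53 F [-0.6341 -0.2421 -1.0503] T [-0.204   0.1558 -0.0161] w 0.1572 q [-0.4269  0.1809  0.5821  1.9733 -0.1163  1.0199  0.1471]
  travel [ 0.0113  0.0009 -0.0009] units
  rot units [-0.006   0.0005  0.0016] deg [-0.03    0.0026  0.0081]
```

```bash
python3 -m jog '[{"rot":[0,0,0],"travel":[0.003,0.0005,0],"jaw":1},{"rot":[0,0,0],"travel":[0.003,0,0],"jaw":1},{"rot":[0,0,0],"travel":[0.003,0,0],"jaw":1},{"rot":[0,0,0],"travel":[0,0,0],"jaw":1},{"rot":[0,0,0],"travel":[0,0,0],"jaw":1}]' 25
python3 - <<'E'
from h import *
s=show([.5093,-.0805,.065],yaw=-3.5)
E
```

```text
time: 12.95
position: [0.5091, -0.0807, 0.0706]
tool_rot: [1.254, 1.18, -1.255]
ft_force: [0.0, -2.0, -1.6]
grip_width: 0.163
t 12.95 p [ 0.5091 -0.0807  0.0706] xax [-0.0004 -0.0001 -1.    ] yawY -3.53 F [ 0.0222 -1.9919 -1.6128] T [-0.3185  0.2794 -0.0605] w 0.1628 q [-0.4258  0.1852  0.5816  1.9754 -0.1193  1.0144  0.1495]
  travel [ 0.0186  0.0007 -0.0008] units
  rot units [-0.0055  0.001   0.004 ] deg [-0.0275  0.0049  0.0199]
```

```bash
python3 -m jog '[{"rot":[0.3,0,0],"travel":[0,-0.001,0.0015],"jaw":1},{"rot":[0,0,0],"travel":[0.003,0,0],"jaw":1},{"rot":[0,0,0],"travel":[0.003,0,0],"jaw":1},{"rot":[0,0,0],"travel":[0,0,0],"jaw":1},{"rot":[0,0,0],"travel":[0,0,0],"jaw":1}]' 25
python3 - <<'E'
from h import *
s=show([.5093,-.0805,.065],yaw=-3.5)
E
```

```text
time: 13.45
position: [0.509, -0.0809, 0.0689]
tool_rot: [1.274, 1.167, -1.273]
ft_force: [-0.1, 0.8, -2.1]
grip_width: 0.157
t 13.45 p [ 0.509  -0.0809  0.0689] xax [ 0.0001  0.0002 -1.    ] yawY -5.01 F [-0.0855  0.832  -2.0953] T [-0.0669  0.1832 -0.021 ] w 0.1569 q [-0.4274  0.1874  0.5843  1.9774 -0.1219  1.0106  0.1262]
  travel [ 0.013   0.0009 -0.0015] units
  rot units [-0.3029 -0.0021 -0.0011] deg [-1.5146 -0.0105 -0.0055]
```

```bash
python3 -m jog '[{"rot":[0,0,0],"travel":[0.004,-0.001,0],"jaw":1},{"rot":[0,0,0],"travel":[0.004,0,0],"jaw":1},{"rot":[0,0,0],"travel":[0.004,0,0],"jaw":1},{"rot":[0,0,0],"travel":[0.004,0,0],"jaw":1},{"rot":[0,0,0],"travel":[0.004,0,0],"jaw":1},{"rot":[0,0,0],"travel":[0,0,0],"jaw":1},{"rot":[0,0,0],"travel":[0,0,0],"jaw":1}]' 25
python3 - <<'E'
from h import *
s=show([.5093,-.0805,.056],yaw=-5)
E
```

```text
time: 14.15
position: [0.5087, -0.0811, 0.0629]
tool_rot: [1.274, 1.166, -1.273]
ft_force: [0.8, -0.0, -0.9]
grip_width: 0.159
t 14.15 p [ 0.5087 -0.0811  0.0629] xax [ 0.0001  0.0001 -1.    ] yawY -5.03 F [ 0.8126 -0.0337 -0.8589] T [-0.0534  0.0499  0.0228] w 0.1594 q [-0.425   0.1956  0.5832  1.983  -0.1277  0.9984  0.1311]
  travel [ 0.0232  0.0019 -0.0022] units
  rot units [-0.0055 -0.0007 -0.0007] deg [-0.0277 -0.0034 -0.0037]
```

Going in freely. About 7 mm remain, and the last part goes slower.

```bash
python3 -m jog '[{"rot":[0,0,0],"travel":[0.004,0,0],"jaw":1},{"rot":[0,0,0],"travel":[0.004,0,0],"jaw":1},{"rot":[0,0,0],"travel":[0.004,0,0],"jaw":1},{"rot":[0,0,0],"travel":[0.004,0,0],"jaw":1},{"rot":[0,0,0],"travel":[0.002,0,0],"jaw":1},{"rot":[0,0,0],"travel":[0,0,0],"jaw":1},{"rot":[0,0,0],"travel":[0,0,0],"jaw":1}]' 25
python3 - <<'E'
from h import *
s=show([.5093,-.0805,.056],yaw=-5)
E
```

```text
time: 14.85
position: [0.5087, -0.0811, 0.0575]
tool_rot: [1.274, 1.166, -1.273]
ft_force: [-0.5, 0.7, -1.0]
grip_width: 0.158
t 14.85 p [ 0.5087 -0.0811  0.0575] xax [ 0.      0.0001 -1.    ] yawY -5.02 F [-0.5389  0.6697 -0.9522] T [-0.0553  0.0529 -0.0176] w 0.1584 q [-0.4227  0.2036  0.5819  1.9873 -0.1336  0.9875  0.1358]
  travel [ 0.0052  0.002  -0.002 ] units
  rot units [-0.0045 -0.0006 -0.0003] deg [-0.0225 -0.0031 -0.0017]
```

```bash
python3 -m jog '[{"rot":[0,0,0],"travel":[0.002,0,0],"jaw":1},{"rot":[0,0,0],"travel":[0.002,0,0],"jaw":1},{"rot":[0,0,0],"travel":[0.001,0,0],"jaw":1},{"rot":[0,0,0],"travel":[0,0,0],"jaw":1},{"rot":[0,0,0],"travel":[0,0,0],"jaw":1}]' 25
python3 - <<'E'
from h import *
s=show([.5093,-.0805,.056],yaw=-5)
for n in ("side","wrist"):
    im=ctrl.get_image(n)[:,:,::-1]; cv2.imwrite(f"pics/{n}9.png",im)
im=cv2.imread("pics/side9.png");cv2.imwrite("pics/side9c.png",cv2.resize(im[190:270,240:340],None,fx=7,fy=7,interpolation=cv2.INTER_CUBIC))
E
```

```text
time: 15.35
position: [0.5087, -0.0811, 0.0561]
tool_rot: [1.274, 1.166, -1.273]
ft_force: [-0.1, -0.3, -1.4]
grip_width: 0.158
t 15.35 p [ 0.5087 -0.0811  0.0561] xax [ 0.0001  0.     -1.    ] yawY -5.02 F [-0.0999 -0.2754 -1.3882] T [-0.0889  0.0953 -0.0152] w 0.1577 q [-0.4221  0.2059  0.5815  1.9885 -0.1353  0.9845  0.1372]
  travel [ 0.0002  0.0019 -0.0021] units
  rot units [-0.0046 -0.0006 -0.0006] deg [-0.0231 -0.0028 -0.0031]
```

View pics/side9c.png

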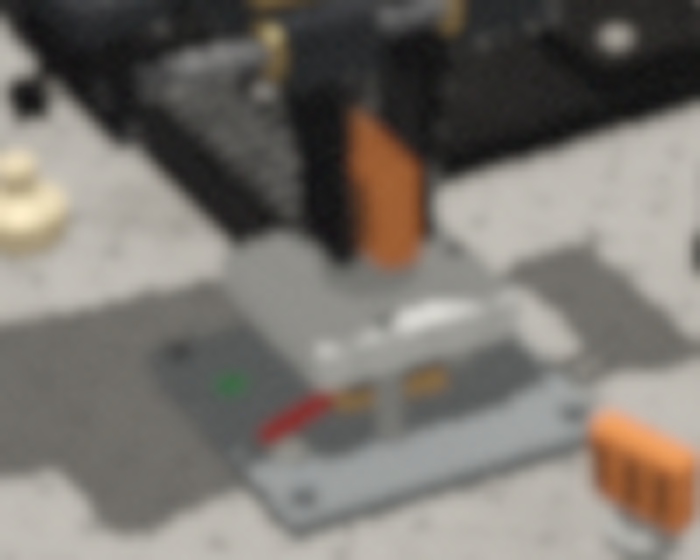

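```bash
python3 -m jog '[{"rot":[0,0,0],"travel":[0.002,0,0],"jaw":1},{"rot":[0,0,0],"travel":[0.001,0,0],"jaw":1},{"rot":[0,0,0],"travel":[0,0,0],"jaw":1},{"rot":[0,0,0],"travel":[0,0,0],"jaw":1}]' 25
python3 -m jog '[{"rot":[0,0,0],"travel":[0.0015,0,0],"jaw":1},{"rot":[0,0,0],"travel":[0,0,0],"jaw":1},{"rot":[0,0,0],"travel":[0,0,0],"jaw":1}]' 25
```

```text
time: 15.85
position: [0.5087, -0.0811, 0.056]
tool_rot: [1.274, 1.167, -1.273]
ft_force: [-3.2, 0.5, 5.9]
grip_width: 0.157
time: 16.15
position: [0.5087, -0.0811, 0.056]
tool_rot: [1.274, 1.167, -1.273]
ft_force: [-3.0, 0.6, 9.7]
grip_width: 0.16
```

```bash
python3 -m jog '[{"rot":[0,0,0],"travel":[-0.002,0,0],"jaw":1},{"rot":[0.5,0,0],"travel":[0,0.0002,0],"jaw":1},{"rot":[0.5,0,0],"travel":[0,0.0002,0],"jaw":1},{"rot":[0.5,0,0],"travel":[0,0.0002,0],"jaw":1},{"rot":[0.5,0,0],"travel":[0,0.0002,0],"jaw":1},{"rot":[0,0,0],"travel":[0,0,0],"jaw":1},{"rot":[0,0,0],"travel":[0,0,0],"jaw":1}]' 30
python3 - <<'E'
from h import *
show()
E
```

```text
time: 16.85
position: [0.5086, -0.0814, 0.056]
tool_rot: [1.4, 1.074, -1.4]
ft_force: [-3.7, -0.9, 6.6]
grip_width: 0.158
t 16.85 p [ 0.5086 -0.0814  0.056 ] xax [-0.0007  0.0002 -1.    ] yawY -15.04 F [-3.652  -0.8634  6.5743] T [-0.1461  0.8824  0.0073] w 0.1577 q [-0.4412  0.209   0.6041  1.9885 -0.142   0.9857 -0.0309]
  rot units [0.     0.0001 0.0089] deg [0.     0.0003 0.0443]
```

```bash
python3 -m jog '[{"rot":[0.5,0,0],"travel":[-0.0005,-0.001,0.0003],"jaw":1},{"rot":[0.5,0,0],"travel":[0,0.0001,0],"jaw":1},{"rot":[0.5,0,0],"travel":[0,0.0001,0],"jaw":1},{"rot":[0.5,0,0],"travel":[0,0.0001,0],"jaw":1},{"rot":[0.5,0,0],"travel":[0,0.0001,0],"jaw":1},{"rot":[0.5,0,0],"travel":[0,0.0001,0],"jaw":1},{"rot":[0,0,0],"travel":[0,0,0],"jaw":1},{"rot":[0,0,0],"travel":[0,0,0],"jaw":1}]' 30
python3 - <<'E'
from h import *
show()
E
```

```text
time: 17.65
position: [0.5086, -0.0815, 0.056]
tool_rot: [1.584, 0.914, -1.584]
ft_force: [-1.5, 0.3, 4.6]
grip_width: 0.157
t 17.65 p [ 0.5086 -0.0815  0.056 ] xax [-0.0003  0.0001 -1.    ] yawY -30.03 F [-1.5199  0.3401  4.5821] T [-0.1535  0.6861  0.0463] w 0.1568 q [-0.4716  0.2125  0.6385  1.9897 -0.1514  0.9859 -0.2841]
  rot units [0.     0.0015 0.0037] deg [0.     0.0074 0.0185]
```

```bash
python3 - <<'E'
from h import *
s=ctrl.get_state()
for n in ("side","wrist","top"):
    im=ctrl.get_image(n)[:,:,::-1]; cv2.imwrite(f"pics/{n}10.png",im)
im=cv2.imread("pics/side10.png");a=cv2.resize(im[215:270,255:330],None,fx=8,fy=8,interpolation=cv2.INTER_CUBIC)
cv2.imwrite("pics/side10c.png",a)
E
```

```text
(no output)
```

View pics/side10c.png

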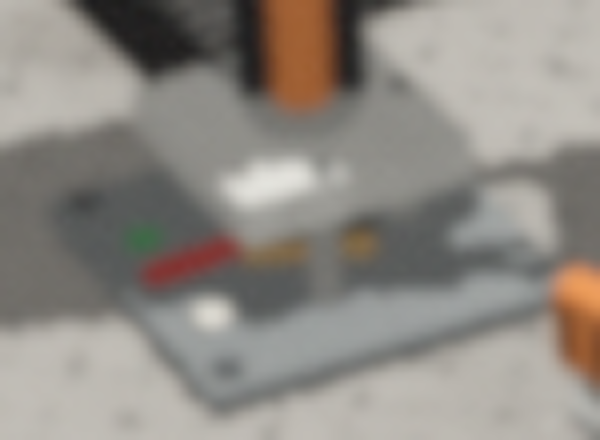

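View pics/wrist10.png

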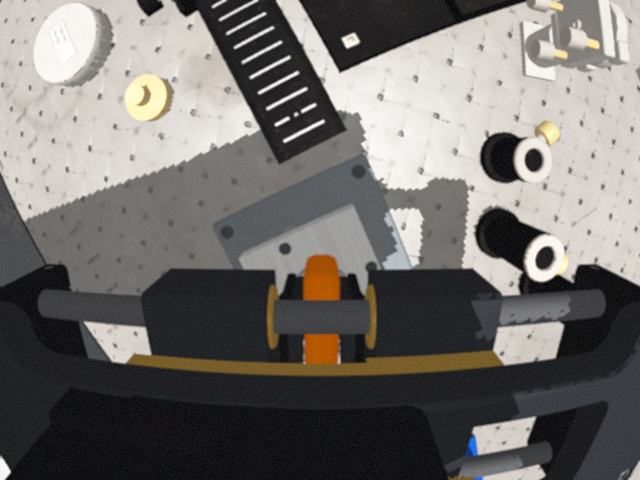

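```bash
cat >> h.py <<'E'
def ang(u,v,M=np.array([.5094,-.0826])):
    for z in (.008,.012,.016,.020,.024):
        p=onz(ray("side",u,v),z);d=p[:2]-M;print(z,"r %.4f"%np.hypot(*d),"az %.3f"%(np.arctan2(d[1],d[0])%(2*np.pi)))
E
python3 - <<'E'
from h import *
print("white");ang(255+211/8,215+313/8);print("green");ang(255+145/8,215+238/8);print("tip");ang(255+148/8,215+275/8)
print("tip before");ang(240+263/7,190+435/7)
E
```

```text
white
0.008 r 0.0404 az 3.517
0.012 r 0.0452 az 3.600
0.016 r 0.0502 az 3.667
0.02 r 0.0553 az 3.722
0.024 r 0.0607 az 3.767
green
0.008 r 0.0411 az 2.543
0.012 r 0.0409 az 2.693
0.016 r 0.0417 az 2.840
0.02 r 0.0433 az 2.980
0.024 r 0.0456 az 3.107
tip
0.008 r 0.0426 az 2.944
0.012 r 0.0447 az 3.073
0.016 r 0.0475 az 3.189
0.02 r 0.0509 az 3.291
0.024 r 0.0548 az 3.379
tip before
0.008 r 0.0404 az 3.257
0.012 r 0.0442 az 3.367
0.016 r 0.0483 az 3.459
0.02 r 0.0529 az 3.536
0.024 r 0.0576 az 3.601
```

```bash
python3 -m jog '[{"rot":[0.5,0,0],"travel":[0,0,0],"jaw":1},{"rot":[0.5,0,0],"travel":[0,0.0001,0],"jaw":1},{"rot":[0.5,0,0],"travel":[0,0.0001,0],"jaw":1},{"rot":[0.5,0,0],"travel":[0,0.0001,0],"jaw":1},{"rot":[0.5,0,0],"travel":[0,0.0001,0],"jaw":1},{"rot":[0.5,0,0],"travel":[0,0.0001,0],"jaw":1},{"rot":[0.5,0,0],"travel":[0,0.0001,0],"jaw":1},{"rot":[0,0,0],"travel":[0,0,0],"jaw":1}]' 30
python3 - <<'E'
from h import *
show()
E
```

```text
time: 18.6
position: [0.5087, -0.0816, 0.056]
tool_rot: [1.789, 0.695, -1.79]
ft_force: [-2.4, -1.1, 4.8]
grip_width: 0.155
t 18.60 p [ 0.5087 -0.0816  0.056 ] xax [-0.0004  0.     -1.    ] yawY -47.58 F [-2.437  -1.1085  4.8399] T [-0.208   0.739   0.0255] w 0.1546 q [-0.5081  0.2183  0.6803  1.9904 -0.1639  0.9871 -0.5789]
  rot units [0.     0.0035 0.0035] deg [0.     0.0173 0.0174]
```

```bash
python3 -m jog '[{"rot":[0.5,0,0],"travel":[0,-0.0003,0],"jaw":1},{"rot":[0.5,0,0],"travel":[0,0,0],"jaw":1},{"rot":[0.5,0,0],"travel":[0,0,0],"jaw":1},{"rot":[0.5,0,0],"travel":[0,0,0],"jaw":1},{"rot":[0.5,0,0],"travel":[0,0,0],"jaw":1},{"rot":[0.5,0,0],"travel":[0,0,0],"jaw":1},{"rot":[0,0,0],"travel":[0,0,0],"jaw":1},{"rot":[0,0,0],"travel":[0,0,0],"jaw":1}]' 30
python3 - <<'E'
from h import *
show()
im=ctrl.get_image("side")[:,:,::-1]
cv2.imwrite("pics/side11c.png",cv2.resize(im[215:270,255:330],None,fx=8,fy=8,interpolation=cv2.INTER_CUBIC))
E
```

```text
time: 19.4
position: [0.5088, -0.0816, 0.056]
tool_rot: [1.954, 0.477, -1.954]
ft_force: [-1.9, -0.6, 4.7]
grip_width: 0.155
t 19.40 p [ 0.5088 -0.0816  0.056 ] xax [-0.0001 -0.0001 -1.    ] yawY -62.54 F [-1.9097 -0.5634  4.7126] T [-0.2475  0.6893  0.0009] w 0.1551 q [-0.5405  0.2235  0.7174  1.9914 -0.1753  0.9878 -0.8297]
  rot units [-0.      0.0013 -0.0001] deg [-0.      0.0066 -0.0007]
```

View pics/side11c.png

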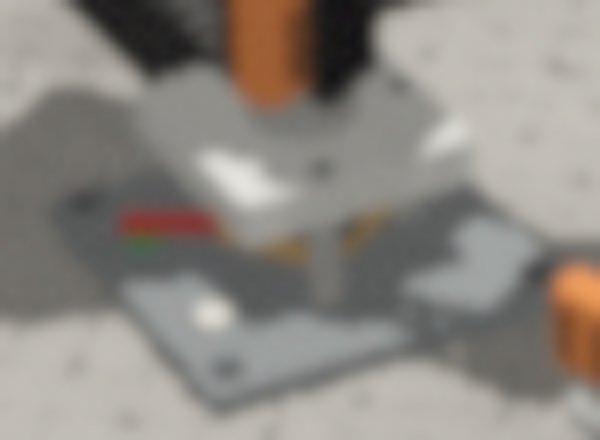

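```bash
python3 - <<'E'
from h import *
ang(255+122/8,215+222/8)
E
```

```text
0.008 r 0.0480 az 2.388
0.012 r 0.0467 az 2.517
0.016 r 0.0463 az 2.649
0.02 r 0.0467 az 2.782
0.024 r 0.0479 az 2.911
```

```bash
python3 -m jog '[{"rot":[0.4,0,0],"travel":[0,0,0],"jaw":1},{"rot":[0,0,0],"travel":[-0.001,0,0],"jaw":1},{"rot":[0,0,0],"travel":[0,0,0],"jaw":1}]' 30
python3 -m jog '[{"rot":[0,0,0],"travel":[0,0,0],"jaw":0},{"rot":[0,0,0],"travel":[0,0,0],"jaw":0},{"rot":[0,0,0],"travel":[0,0,0],"jaw":0},{"rot":[0,0,0],"travel":[0,0,0],"jaw":0},{"rot":[0,0,0],"travel":[0,0,0],"jaw":0},{"rot":[0,0,0],"travel":[0,0,0],"jaw":0},{"rot":[0,0,0],"travel":[0,0,0],"jaw":0}]'
```

```text
time: 19.75
position: [0.5087, -0.0816, 0.056]
tool_rot: [1.974, 0.447, -1.975]
ft_force: [-2.2, -0.7, 4.9]
grip_width: 0.161
time: 20.45
position: [0.5088, -0.0812, 0.0557]
tool_rot: [1.975, 0.446, -1.975]
ft_force: [-0.4, 0.1, -0.5]
grip_width: 0.497
```

Released. I'll rise slowly at first, then clear.

```bash
python3 -m jog '[{"rot":[0,0,0],"travel":[-0.03,0,0],"jaw":0},{"rot":[0,0,0],"travel":[-0.06,0,0],"jaw":0},{"rot":[0,0,0],"travel":[-0.12,0,0],"jaw":0},{"rot":[0,0,0],"travel":[-0.15,0,0],"jaw":0},{"rot":[0,0,0],"travel":[-0.15,0,0],"jaw":0},{"rot":[0,0,0],"travel":[0,0,0],"jaw":0},{"rot":[0,0,0],"travel":[0,0,0],"jaw":0},{"rot":[0,0,0],"travel":[0,0,0],"jaw":0}]'
python3 - <<'E'
from h import *
s=show()
for n in ("side","wrist","top"):
    im=ctrl.get_image(n)[:,:,::-1]; cv2.imwrite(f"pics/{n}12.png",im)
    if n=="side": a=cv2.resize(im[195:270,240:340],None,fx=7,fy=7,interpolation=cv2.INTER_CUBIC)
cv2.imwrite("pics/side12c.png",a)
E
```

```text
time: 21.25
position: [0.508, -0.0811, 0.2079]
tool_rot: [1.974, 0.447, -1.977]
ft_force: [0.4, -0.1, -0.7]
grip_width: 0.501
t 21.25 p [ 0.508  -0.0811  0.2079] xax [-0.0015  0.0002 -1.    ] yawY -64.53 F [ 0.4381 -0.1417 -0.6923] T [-0.0835  0.1345 -0.003 ] w 0.5011 q [-0.6126  0.0314  0.741   1.8255 -0.0221  1.2946 -0.992 ]
  rot units [0.     0.0149 0.01  ] deg [0.     0.0745 0.0498]
```

View pics/side12c.png

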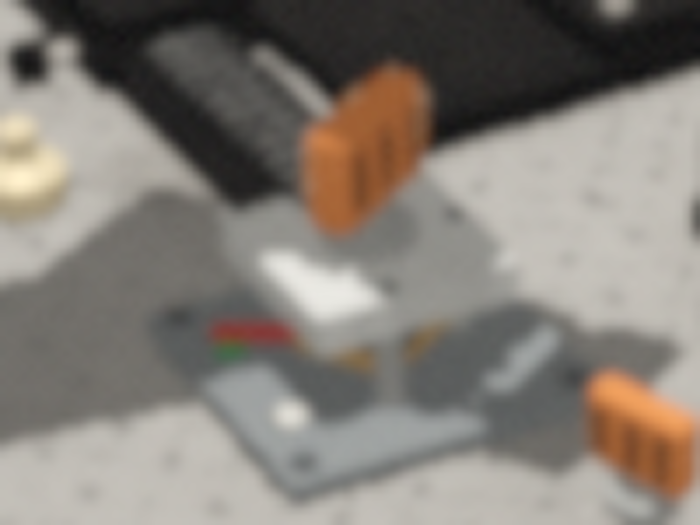

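View pics/wrist12.png

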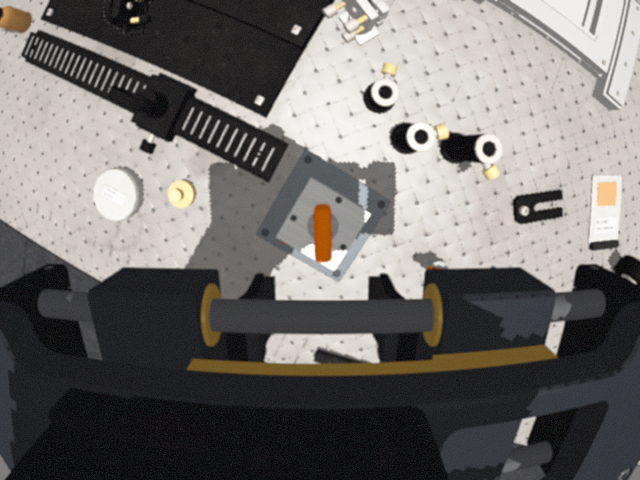

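View pics/side12.png

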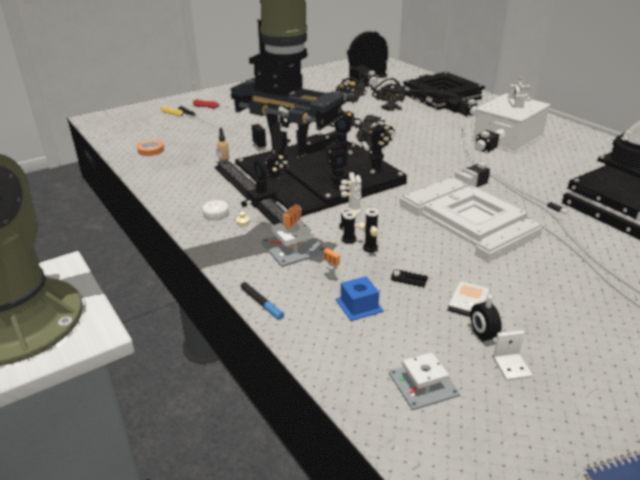

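```bash
python3 - <<'E'
from h import *
im=cv2.imread("pics/wrist12.png")
cv2.imwrite("pics/wrist12c.png",cv2.resize(im[140:285,250:395],None,fx=4,fy=4,interpolation=cv2.INTER_CUBIC))
print(ang(240+211/7,195+329/7))
E
```

```text
0.008 r 0.0489 az 2.334
0.012 r 0.0473 az 2.459
0.016 r 0.0465 az 2.590
0.02 r 0.0465 az 2.724
0.024 r 0.0474 az 2.855
None
```

View pics/wrist12c.png

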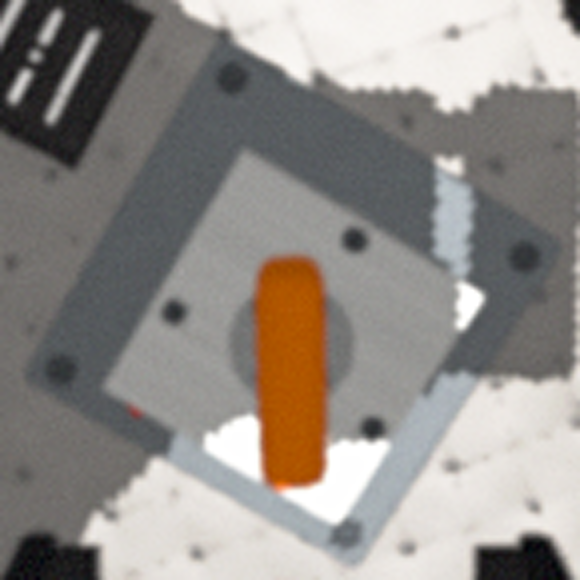

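```bash
python3 -m jog '[{"rot":[0,0,0],"travel":[0,-0.06,0.14],"jaw":0},{"rot":[0,0,0],"travel":[0,-0.04,0.06],"jaw":0},{"rot":[0,0,0],"travel":[0,0,0],"jaw":0},{"rot":[0,0,0],"travel":[0,0,0],"jaw":0},{"rot":[0,0,0],"travel":[0,0,0],"jaw":0}]'
python3 - <<'E'
from h import *
s=show()
im=ctrl.get_image("wrist")[:,:,::-1];cv2.imwrite("pics/w13.png",im)
p=proj("wrist",np.array([.48,-.08,.02]),s).astype(int);print(p)
y0=max(p[1]-60,0);x0=p[0]-80
cv2.imwrite("pics/w13c.png",cv2.resize(im[y0:y0+130,x0:x0+160],None,fx=4,fy=4,interpolation=cv2.INTER_CUBIC))
E
```

```text
time: 21.9
position: [0.4424, -0.08, 0.2087]
tool_rot: [1.975, 0.446, -1.975]
ft_force: [-0.7, -0.4, -0.6]
grip_width: 0.499
t 21.90 p [ 0.4424 -0.08    0.2087] xax [ 0.0004 -0.0004 -1.    ] yawY -64.53 F [-0.7361 -0.3804 -0.6483] T [-0.0966  0.16    0.0131] w 0.4987 q [-0.6379 -0.1662  0.6939  1.9613  0.1101  1.3096 -1.1055]
  rot units [ 0.     -0.0021 -0.0062] deg [ 0.     -0.0106 -0.0309]
[339 184]
```

View pics/w13c.png

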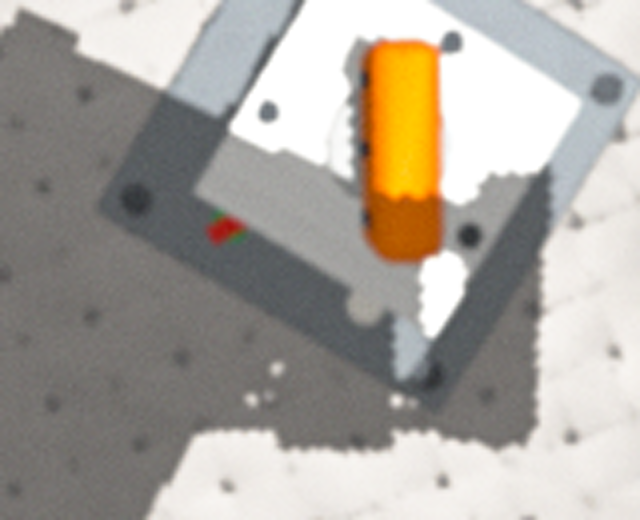

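The red pointer covers the green dot centrally, with green showing on both sides (crop 225,229). The key is upright and its collar is down on the plate. I'm handing the job in.

```bash
python3 - <<'E'
from h import *
print(ctrl.get_state()["time"]); print(ctrl.close_job())
E
```

```text
21.95
the job is handed in; nothing more can be done
None
```

I put the larger orange key into the larger clamp, seated it fully, turned it clockwise to the green dot, and released it. I handed the job in at 21.95 s of the 67 s allowed, and `close_job()` gives no verdict.

- **Finding the socket:** the wrist camera could see the square socket through the guide hole. I lined the key up from the picture, so it dropped in without a turning search. It needed one small correction of about 1.5° and half a millimetre when light side load appeared.
- **Seating:** the collar met the plate with the tool at 56 mm, exactly the height expected. Pressing peaked near 10 N, above the 3–6 N suggested but well under the 45 N limit. The pointer was then at about 0.10 rad.
- **Turning:** I measured 0.39 rad partway through and 0.94 rad just before a last 2° turn. The forces I read stayed near 5 N down and 2–4 N sideways.
- **Last checks:** the final close-up shows the red pointer over the middle of the green dot, with green on both sides. My side-view estimate is 0.98 rad. The key looks upright with its collar on the plate, the gripper is clear, and no bystander looks moved. The key's tilt, its centring and the bystander positions were checked only by eye.
- **Disagreement:** the wrist camera placed points about 2–3 mm away from where the fixed cameras put them, in line with its stated calibration. I corrected for this by viewing the hole at two tool angles.

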